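# Check and tighten the jar caps, then shelve the jars

### The job

The three refilled cleaning-solution jars in the tray have screw caps, and some may still be loose, which only a small tug on the cap shows: screw any loose one down clockwise until it holds. Then carry each jar by its cap to the low shelf and set it down upright, fully on the board, so that all three end up there with their caps down; never take a jar from the tray by a loose cap, do not drop a jar, and leave the dropper bottle, the filters, the mouse and the tape alone.

Things in the scene. Friction and masses are not known exactly. Their poses are not given: they have to be found in the camera images.
- tray: Fixed grey plastic tray, 105 x 305 x 20 mm high, three square bays side by side along its y (bay centres at y = -100, 0, +100 mm in its frame; walls and floor 5 mm thick). Origin: centre of its underside, on the table. A jar stands in each bay with 2.5 mm play all round; the bay keeps the jar from turning.
- shelf: Fixed low white shelf. Its board is 140 mm deep (x) and 420 mm long (y), with the top 45 mm above the table; a strip 6 mm thick along its far (+x) edge stands 35 mm above the board. Origin: on the table under the board's centre. A small dropper bottle stands on the board near its +y end; the rest of the board is free and is where the jars go, side by side.
- jarA: Square white jar, 90 x 90 mm (too wide to grip), 96 mm high with its cap, 0.36 to 0.6 kg; all three look alike. Origin: centre of its underside; z up through the cap; x, y square to its sides. Its round black ribbed screw cap, 56 mm in diameter, reaches from 66 to 96 mm above the underside (shoulder at 62); tight or loose, it looks the same. The jar is carried by its cap.
- capA_top (a point): Centre of the cap's top. It rises but does not turn with the cap (0.04 kg). Tugged, a tight cap gives under 1.5 mm and lifts the jar; a loose one lifts freely 10 mm, is caught by a retainer, and drops back when let down. To tighten: cap down, turn clockwise from above at most 1.25 rad to a firm stop (0.06 N m before it); turned while raised, its lugs land on top: turn it back.
- jarB: Square white jar, 90 x 90 mm (too wide to grip), 96 mm high with its cap, 0.36 to 0.6 kg; all three look alike. Origin: centre of its underside; z up through the cap; x, y square to its sides. Its round black ribbed screw cap, 56 mm in diameter, reaches from 66 to 96 mm above the underside (shoulder at 62); tight or loose, it looks the same. The jar is carried by its cap.
- capB_top (a point): Centre of the cap's top. It rises but does not turn with the cap (0.04 kg). Tugged, a tight cap gives under 1.5 mm and lifts the jar; a loose one lifts freely 10 mm, is caught by a retainer, and drops back when let down. To tighten: cap down, turn clockwise from above at most 1.25 rad to a firm stop (0.06 N m before it); turned while raised, its lugs land on top: turn it back.
- jarC: Square white jar, 90 x 90 mm (too wide to grip), 96 mm high with its cap, 0.36 to 0.6 kg; all three look alike. Origin: centre of its underside; z up through the cap; x, y square to its sides. Its round black ribbed screw cap, 56 mm in diameter, reaches from 66 to 96 mm above the underside (shoulder at 62); tight or loose, it looks the same. The jar is carried by its cap.
- capC_top (a point): Centre of the cap's top. It rises but does not turn with the cap (0.04 kg). Tugged, a tight cap gives under 1.5 mm and lifts the jar; a loose one lifts freely 10 mm, is caught by a retainer, and drops back when let down. To tighten: cap down, turn clockwise from above at most 1.25 rad to a firm stop (0.06 N m before it); turned while raised, its lugs land on top: turn it back.
- dropper: Bystander: clear bottle with a black cap, 36 mm in diameter, 85 mm high, standing on the shelf near its +y end. Origin: centre of its underside.
- filter1: Bystander: white and purple respirator filter canister, 85 mm in diameter, 38 mm high, on the table beyond the tray and shelf. Origin: centre of its underside.
- filter2: Bystander: a second such filter canister, 85 mm in diameter, 38 mm high.
- mouse: Bystander: black computer mouse, 100 x 60 x 32 mm. Origin: centre of its underside.
- tape: Bystander: roll of clear tape lying flat, 60 mm in diameter, 19 mm high. Origin: centre of its underside.
Not all that is in view belongs to the job. Leave any purple look-alike of the jarC alone.

How it is judged:
By the outcome, as a careful person would: the job done as asked, in the order asked, and still so for the second after the job is handed in, with the robot touching nothing.
It also fails if it takes over 72 s, if anything falls off the work surface, if the arm or the gripper's body presses on something with over 40 N, if the wrist force passes 120 N, or if a joint passes its speed limit or range.

### The arm

A 7-joint arm with a two-finger parallel gripper is mounted at the origin on the work surface. World frame = base frame: x ahead of the robot, y to its left, z up, the work surface at z = 0. Lengths are in m, angles in rad, forces in N, time in s.
With the tool pointing down it reaches from about 0.4 to 0.85 m from the base axis. Payload 4.5 kg.
Tool frame: the origin (TCP) lies midway between the tips of the shut fingers; the grasp point (between the pads) lies r.grip_point_offset behind it (r.grip_point_offset is the distance from the TCP to the grasp point, in m); z points along the fingers, y is the line along which they close (so a half turn about z gives the same grasp; the last joint's range is limited). The gripper opens to 88 mm and grips with 3 to 60 N. Pads are 18 mm wide; open, the fingers measure 123 mm over their backs; the gripper's body (75 mm by 187 mm) begins 45 mm behind the grasp point.
Start: joints at [-1.198, 0.689, -0.195, 1.565, 0.157, 0.902, -0.215], TCP at [0.208, 0.59, 0.239] pointing down, gripper open.
Joint ranges: [-3.01, 3.01], [-0.46, 2.08], [-1.47, 1.51], [0.13, 2.56], [-1, 4.14], [0.04, 2.09], [-2.66, 2.66]. Speed limits (rad/s): [2.57, 2.57, 3.14, 3.14, 3.14, 3.14, 3.14].

### API

Orientations are given as a unit quaternion [x, y, z, w].
In Python, from plant import r gives the robot as it stands.
- The arm moves only by the shell command python3 -m jog 'ROWS' [FORCE]. ROWS is JSON, a list of rows, each an object of numbers: "wx", "wy", "wz": the turn, a rotation vector about the world's x, y, z as a fraction of full scale; "dx", "dy", "dz": the shift along the world's x, y, z as a fraction of full scale; "hand": the closure, from 0 (fully open) to 1 (shut). In form: [{"wx": .., "wy": .., "wz": .., "dx": .., "dy": .., "dz": .., "hand": ..}, ...]. A call has 1 to 5 rows; each row shifts and turns the commanded pose from where the row before left it; what a row does not reach is not made up. Full scale, the value 1, is 0.25 m for a shift and 2 rad for a turn. A row lasts 1/12 s, in which the tool goes at most 41.7 mm and 7.16 degrees, less where a joint would pass 70% of its speed; a pose out of reach is approached as far as the arm can. A call with a number of a shift or a turn outside -1 to 1 is refused whole. A call with a gripper value outside its range is refused whole. The fingers move at their own pace and stop on an object; FORCE is the grip in N (left out, the last holds). Time passes only in rows, so rows that do not move let the fingers close. It gives the time, the measured TCP pose, the force, the opening and the grip force at its end, in the units of the state.
- r.get_state(): the state, without advancing time (a new reading comes with each control period).
- r.snapshot(name): name is "side" or "top"; returns the picture (480x640x3 uint8, red, green, blue); there is no depth.
- r.camera_info(name): a dict with "mtx" (3x3 intrinsics, pixels), "k1" (the pictures are not rectified: a ray, as slopes to the right and down, at radius r is drawn at 1 + k1 r^2 times it, then the intrinsics apply), "R" (3x3) and "t" (3): a world point X has camera coordinates R X + t. Camera axes: x right, y down, z forward; pixel columns grow to the right and rows downward; lengths in m; the calibration is good to about 2 mm. A picture is of the moment at which its call begins. camera_info takes no time and is no camera call.
- r.finish_job(): hands the job in; it is judged then, once.
Trained networks look in the newest picture that a camera, given by its name, has taken for a name from the list of things; names that differ only in an ending like _2 or _b are one class to them, and where a whole thing is asked for, a point or a joint stands for the part that bears it (a point fixed in the world has none). Each returns a list of dicts, best first, with "p" (0 to 1); they miss things now and then, are a little off and sometimes report something else, mostly with a low value. They report only what shows in the picture. A call takes as long as a camera call. They do not tell look-alikes from the thing itself.
- r.search_frame(camera, query): "bbox" ([left, top, right, bottom] in pixels, round what is visible of it).
- r.masks_of(camera, query): "region" (480x640 bool, what is visible of it) and "bbox" ([left, top, right, bottom] in pixels, round what is visible of it).
The state is a dict: "clock": time; "q": joint angles; "qd": joint speeds; "joint_torque": joint torques, N m; "tool_pos": TCP position; "eef_rot": TCP orientation; "contact_force": force on the tool from outside, world axes, zero at the start; "moment": the same for the moment, N m; "opening": opening from 0.0 (shut) to 1.0 (fully open); "finger_force": force on a finger pad.
Only numpy, scipy, OpenCV 4.12 (cv2) and the standard library are available. Lean on these libraries where they do the work, as an engineer would, in place of code of your own. Each camera call takes 0.05 s, during which the arm holds its last target. There are 200 camera calls.

## Working session

There is one attempt and no reset: what is moved stays moved. The work goes in short steps, Python scripts to look and compute and a shell command to move; the robot and the scene stay as the last step left them, time stands still between calls to the robot, and variables do not carry over. Pictures are saved under pics/ and viewed, at most 10 in all, crops included, and the job is handed in when it is done.

```bash
ls; mkdir -p pics
python3 - <<'E'
from plant import r
import cv2,numpy as np
print(r.get_state(), r.grip_point_offset)
for n in("top","side"):
    im=r.snapshot(n); cv2.imwrite(f"pics/{n}0.png",im[:,:,::-1])
    c=r.camera_info(n);print(n,c)
    for q in("jarA","capA_top","shelf","tray","dropper"):
        print(q,[(round(d['p'],2),np.round(d['bbox']).tolist()) for d in r.search_frame(n,q)])
E
```

```text
pics
{'clock': 0.0, 'q': array([-1.19820946,  0.68997806, -0.19452085,  1.56633184,  0.15728082,
        0.90247514, -0.21513378]), 'qd': array([-0.00153141, -0.00190178, -0.00047712, -0.00041933,  0.00014096,
        0.00165055, -0.0009211 ]), 'joint_torque': array([-2.96724447e-04, -5.27573526e+01, -1.26654200e+00, -1.53425539e+01,
       -5.25354152e-02,  6.86949308e-03,  1.72682949e-04]), 'tool_pos': array([0.20754527, 0.58887521, 0.23791713]), 'eef_rot': array([ 1.68563468e-01,  9.85690390e-01, -8.96052922e-04, -9.81255585e-05]), 'contact_force': array([-0.08231881,  0.17595597,  0.85648899]), 'moment': array([ 0.01765074, -0.02615461, -0.01075899]), 'finger_force': 0.0, 'opening': 1.0028698967420075} 0.0187
top {'mtx': array([[548.78136355,   0.        , 316.36712295],
       [  0.        , 548.78136355, 237.60792866],
       [  0.        ,   0.        ,   1.        ]]), 'k1': -0.012203543003427342, 'R': array([[ 0.02280138, -0.99968388, -0.01059388],
       [-0.99756314, -0.02205154, -0.06619291],
       [ 0.06593837,  0.01207736, -0.9977506 ]]), 't': array([0.02811171, 0.5760
[... 214 characters left out ...]
de {'mtx': array([[604.14797913,   0.        , 322.65550782],
       [  0.        , 604.14797913, 229.81054905],
       [  0.        ,   0.        ,   1.        ]]), 'k1': -0.030994903511320584, 'R': array([[ 9.08252901e-01, -4.18421208e-01, -6.00793067e-04],
       [-2.61010958e-01, -5.65444331e-01, -7.82397590e-01],
       [ 3.27032030e-01,  7.10771694e-01, -6.22778974e-01]]), 't': array([-0.48306026,  0.2423118 ,  1.28140392])}
jarA [(0.79, [282.0, 198.0, 327.0, 250.0]), (0.32, [253.0, 167.0, 274.0, 184.0])]
capA_top [(0.65, [290.0, 201.0, 314.0, 225.0])]
shelf [(0.75, [298.0, 248.0, 450.0, 432.0])]
tray [(0.63, [240.0, 190.0, 328.0, 254.0])]
dropper [(0.81, [324.0, 243.0, 342.0, 278.0])]
```

View pics/top0.png

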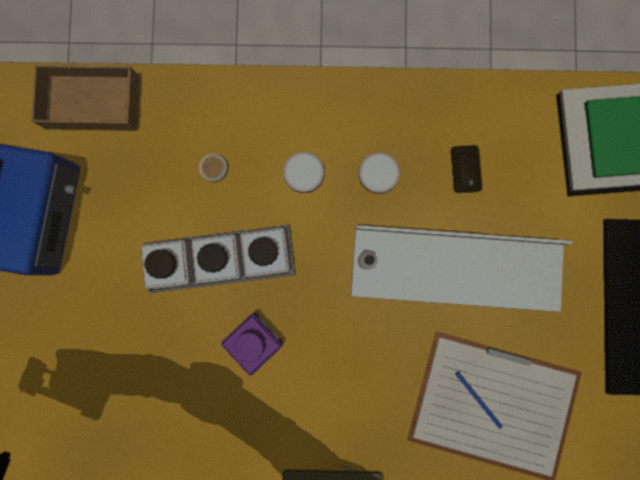

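View pics/side0.png

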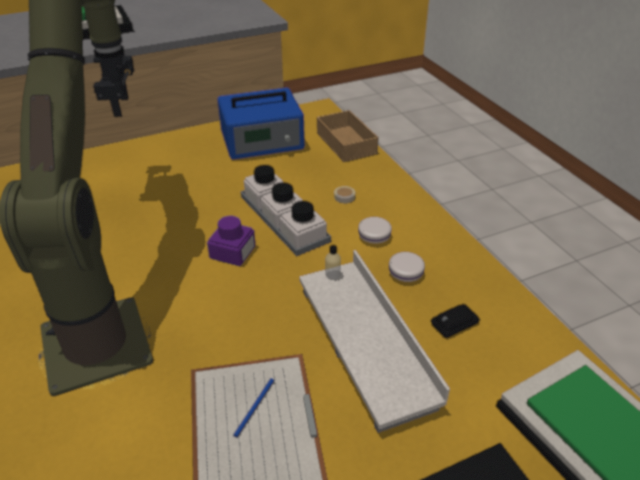

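Top view: black caps at about (161,264), (212,257) and (264,250) in the tray. The shelf spans columns 352–572, with the dropper at (368,260) and the purple look-alike at (252,343). The side view agrees.

```bash
cat > h.py <<'E'
import numpy as np,cv2
from plant import r
from scipy.optimize import fsolve
def proj(n,X):
    c=r.camera_info(n);X=np.atleast_2d(X)
    return cv2.projectPoints(np.float64(X),cv2.Rodrigues(c['R'])[0],c['t'],c['mtx'],np.array([c['k1'],0,0,0,0.]))[0][:,0]
def unproj(n,uv,z):
    f=lambda p:(proj(n,[p[0],p[1],z])[0]-uv)
    return fsolve(f,[.6,0])
def cyl(n,uv,z0,z1,R):
    a=np.linspace(0,2*np.pi,48)
    def f(p):
        P=np.array([[p[0]+R*np.cos(t),p[1]+R*np.sin(t),z] for z in(z0,z1) for t in a])
        m=cv2.moments(cv2.convexHull(np.float32(proj(n,P))))
        return np.array([m['m10'],m['m01']])/m['m00']-uv
    return fsolve(f,unproj(n,uv,(z0+z1)/2))
def darkblob(im,uv,half=22,th=60):
    u,v=map(int,uv);m=(im.max(2)<th).astype(np.uint8)
    k=np.zeros_like(m);k[v-half:v+half,u-half:u+half]=1;m*=k
    nl,l,s,c=cv2.connectedComponentsWithStats(m)
    i=1+s[1:,4].argmax();return c[i],s[i]
E
python3 - <<'E'
from h import *
im=r.snapshot("top")
for n,uvs in(("top",[(161,264),(212,257),(264,250)]),("side",[(264,175),(283,193),(303,212)])):
    im=r.snapshot(n)
    P=[]
    for uv in uvs:
        c,s=darkblob(im,uv,22 if n=="top" else 14,65); p=cyl(n,c,.071,.101,.028);P.append(p);print(n,np.round(c,1),s[2:],np.round(p,4))
    d=P[2]-P[0];print("yaw",np.arctan2(-d[0],-d[1])*-1,np.linalg.norm(d))
im=r.snapshot("top");
m=((im.min(2)>110)).astype(np.uint8);m[:,:340]=0;m[:215]=0;m[330:]=0;m[:,590:]=0
m=cv2.morphologyEx(m,cv2.MORPH_OPEN,np.ones((5,5)))
nl,l,s,c=cv2.connectedComponentsWithStats(m);i=1+s[1:,4].argmax();print(s[i])
cs=cv2.approxPolyDP(cv2.convexHull(np.argwhere(l==i)[:,::-1].astype(np.int32)),5,True)[:,0]
for q in cs: print(q,unproj("top",q.astype(float),.045),unproj("top",q.astype(float),.08))
u,v=368,260
print("dropper",unproj("top",[368,260],.13))
cv2.imwrite("pics/crop.png",cv2.resize(im[210:320,340:585,::-1],None,fx=3.2,fy=3.2,interpolation=2))
E
```

```text
top [160.5 263.5] [ 32  28 720] [0.5138 0.3413]
top [212.3 257.4] [ 30  28 673] [0.5278 0.2409]
top [262.8 250.9] [ 29  29 637] [0.5426 0.143 ]
yaw 0.14415702654828652 0.20037767804902024
side [264.  174.3] [ 19  18 302] [0.5132 0.3392]
side [282.3 192.4] [ 21  20 340] [0.5265 0.2386]
side [302.4 211.5] [ 22  20 371] [0.5411 0.1407]
yaw 0.1395862309106208 0.20043546434416737
[  352   230   211    81 13536]
[562 245] [ 0.56958985 -0.4531943 ] [ 0.56740281 -0.4379588 ]
[559 310] [ 0.43958766 -0.44643771] [ 0.44152219 -0.43141643]
[352 295] [ 0.46005852 -0.03319806] [ 0.46134404 -0.03127805]
[356 230] [ 0.59070313 -0.03883403] [ 0.58784673 -0.03673534]
dropper [ 0.52846025 -0.05697855]h.py:16: RuntimeWarning: The iteration is not making good progress, as measured by the 
 improvement from the last ten iterations.
  return fsolve(f,unproj(n,uv,(z0+z1)/2))
```

View pics/crop.png

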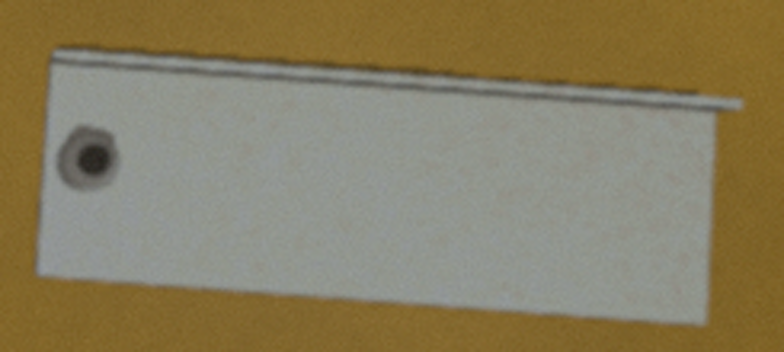

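Crop: dropper cap at about top-image px (369,260). Board near corners are at (352,296) and (561,311). The right edge meets the strip at (564,244).
So the shelf centre is about (0.518, -0.245), yaw about -0.05. Moving above the left jar.

```bash
R='x'; python3 -m jog '[{"dx":0.04,"dy":-0.035},{"dx":0.09,"dy":-0.073,"wz":-0.015},{"dx":0.11,"dy":-0.09,"wz":-0.015},{"dx":0.11,"dy":-0.09,"wz":-0.015},{"dx":0.11,"dy":-0.09,"wz":-0.015}]' 40
python3 -m jog '[{"dx":0.11,"dy":-0.09,"wz":-0.015},{"dx":0.11,"dy":-0.09,"wz":-0.015},{"dx":0.11,"dy":-0.09,"wz":-0.015},{"dx":0.11,"dy":-0.09,"wz":-0.015},{"dx":0.11,"dy":-0.09,"wz":-0.015}]'
python3 -m jog '[{"dx":0.11,"dy":-0.09,"wz":-0.015},{"dx":0.07,"dy":-0.06},{},{}]'
```

```text
invalid input
invalid input
invalid input
```

```bash
python3 -m jog '[{"wx":0,"wy":0,"wz":0,"dx":0.04,"dy":-0.035,"dz":0,"hand":0},{"wx":0,"wy":0,"wz":-0.015,"dx":0.09,"dy":-0.073,"dz":0,"hand":0},{"wx":0,"wy":0,"wz":-0.015,"dx":0.11,"dy":-0.09,"dz":0,"hand":0},{"wx":0,"wy":0,"wz":-0.015,"dx":0.11,"dy":-0.09,"dz":0,"hand":0},{"wx":0,"wy":0,"wz":-0.015,"dx":0.11,"dy":-0.09,"dz":0,"hand":0}]' 40
```

```text
clock: 1.22
tool_pos: [0.3246, 0.4929, 0.2388]
eef_rot: [0.228, 0.974, -0.0, 0.0]
contact_force: [0.2, 0.3, -0.4]
opening: 0.998
finger_force: 0.0
```

```bash
python3 -m jog '[{"wx":0,"wy":0,"wz":-0.015,"dx":0.11,"dy":-0.089,"dz":0,"hand":0},{"wx":0,"wy":0,"wz":-0.015,"dx":0.11,"dy":-0.089,"dz":0,"hand":0},{"wx":0,"wy":0,"wz":-0.015,"dx":0.11,"dy":-0.089,"dz":0,"hand":0},{"wx":0,"wy":0,"wz":-0.015,"dx":0.11,"dy":-0.089,"dz":0,"hand":0},{"wx":0,"wy":0,"wz":-0.015,"dx":0.11,"dy":-0.089,"dz":0,"hand":0}]'
python3 -m jog '[{"wx":0,"wy":0,"wz":0,"dx":0.11,"dy":-0.089,"dz":0,"hand":0},{"wx":0,"wy":0,"wz":0,"dx":0.06,"dy":-0.05,"dz":-0.04,"hand":0},{"wx":0,"wy":0,"wz":0,"dx":0.036,"dy":-0.027,"dz":-0.08,"hand":0},{"wx":0,"wy":0,"wz":0,"dx":0,"dy":0,"dz":-0.08,"hand":0},{"wx":0,"wy":0,"wz":0,"dx":0,"dy":0,"dz":0,"hand":0}]'
```

```text
clock: 1.63
tool_pos: [0.462, 0.3812, 0.2389]
eef_rot: [0.301, 0.954, -0.0, 0.0]
contact_force: [-0.3, 0.7, 0.1]
opening: 0.999
finger_force: 0.0
clock: 2.05
tool_pos: [0.5111, 0.3383, 0.1853]
eef_rot: [0.301, 0.954, -0.003, -0.002]
contact_force: [-0.6, -0.2, -0.3]
opening: 1.003
finger_force: 0.0
```

```bash
python3 -m jog '[{"wx":0,"wy":0,"wz":0,"dx":0.009,"dy":0.008,"dz":-0.06,"hand":0},{"wx":0,"wy":0,"wz":0,"dx":0,"dy":0,"dz":-0.1,"hand":0},{"wx":0,"wy":0,"wz":0,"dx":0,"dy":0,"dz":-0.1,"hand":0},{"wx":0,"wy":0,"wz":0,"dx":0,"dy":0,"dz":-0.08,"hand":0},{"wx":0,"wy":0,"wz":0,"dx":0,"dy":0,"dz":-0.06,"hand":0}]'
python3 -m jog '[{"wx":0,"wy":0,"wz":0,"dx":0,"dy":0,"dz":-0.032,"hand":0},{"wx":0,"wy":0,"wz":0,"dx":0,"dy":0,"dz":0,"hand":0},{"wx":0,"wy":0,"wz":0,"dx":0,"dy":0,"dz":0,"hand":0}]'
```

```text
clock: 2.47
tool_pos: [0.5134, 0.344, 0.088]
eef_rot: [0.299, 0.954, -0.0, -0.0]
contact_force: [-0.1, 0.7, 0.2]
opening: 1.003
finger_force: 0.0
clock: 2.72
tool_pos: [0.5142, 0.3446, 0.0815]
eef_rot: [0.3, 0.954, 0.0, 0.0]
contact_force: [0.5, 0.9, 0.6]
opening: 1.002
finger_force: 0.0
```

```bash
python3 -m jog '[{"wx":0,"wy":0,"wz":0,"dx":-0.002,"dy":-0.016,"dz":-0.02,"hand":0},{"wx":0,"wy":0,"wz":0,"dx":0,"dy":0,"dz":-0.015,"hand":0},{"wx":0,"wy":0,"wz":0,"dx":0,"dy":0,"dz":0,"hand":0.3},{"wx":0,"wy":0,"wz":0,"dx":0,"dy":0,"dz":0,"hand":1},{"wx":0,"wy":0,"wz":0,"dx":0,"dy":0,"dz":0,"hand":1}]' 40
python3 -m jog '[{"wx":0,"wy":0,"wz":0,"dx":0,"dy":0,"dz":0,"hand":1},{"wx":0,"wy":0,"wz":0,"dx":0,"dy":0,"dz":0,"hand":1},{"wx":0,"wy":0,"wz":0,"dx":0,"dy":0,"dz":0,"hand":1}]'
```

```text
clock: 3.13
tool_pos: [0.5136, 0.3404, 0.0723]
eef_rot: [0.3, 0.954, 0.0, 0.0]
contact_force: [-0.3, -0.6, 0.5]
opening: 0.798
finger_force: 0.0
clock: 3.38
tool_pos: [0.5142, 0.3415, 0.0725]
eef_rot: [0.3, 0.954, 0.001, 0.001]
contact_force: [1.4, 2.4, -0.3]
opening: 0.628
finger_force: 40.0
```

```bash
python3 -m jog '[{"wx":0,"wy":0,"wz":0,"dx":0,"dy":0,"dz":0.008,"hand":1},{"wx":0,"wy":0,"wz":0,"dx":0,"dy":0,"dz":0.012,"hand":1},{"wx":0,"wy":0,"wz":0,"dx":0,"dy":0,"dz":0,"hand":1},{"wx":0,"wy":0,"wz":0,"dx":0,"dy":0,"dz":0,"hand":1}]'; python3 -m jog '[{"wx":0,"wy":0,"wz":0,"dx":0,"dy":0,"dz":0,"hand":1}]'
```

```text
clock: 3.72
tool_pos: [0.5136, 0.3408, 0.0773]
eef_rot: [0.3, 0.954, 0.001, 0.0]
contact_force: [1.9, 2.5, 0.7]
opening: 0.624
finger_force: 40.0
clock: 3.8
tool_pos: [0.5136, 0.3406, 0.0772]
eef_rot: [0.3, 0.954, 0.0, 0.0]
contact_force: [1.3, 2.8, -0.6]
opening: 0.623
finger_force: 40.0
```

Jar 1 is loose: no weight came up with a 5 mm lift. Lowering it and screwing it down.

```bash
python3 -m jog '[{"wx":0,"wy":0,"wz":0,"dx":0,"dy":0,"dz":-0.012,"hand":1},{"wx":0,"wy":0,"wz":0,"dx":0,"dy":0,"dz":-0.01,"hand":1},{"wx":0,"wy":0,"wz":0,"dx":0,"dy":0,"dz":0,"hand":1},{"wx":0,"wy":0,"wz":0,"dx":0,"dy":0,"dz":0,"hand":1}]'
cat > m.py <<'E'
from plant import r
import numpy as np
s=r.get_state();q=s['eef_rot'];print("F",s['contact_force'].round(1),"Mz",s['moment'].round(3),"pos",s['tool_pos'].round(4),"yaw",round(-2*np.arctan2(q[0],q[1]),3),"q",s['q'].round(2))
E
python3 m.py
```

```text
clock: 4.13
tool_pos: [0.5136, 0.3406, 0.0721]
eef_rot: [0.3, 0.954, 0.0, 0.0]
contact_force: [0.2, 1.4, 6.9]
opening: 0.628
finger_force: 40.0
F [0.2 1.4 6.9] Mz [0.297 0.009 0.009] pos [0.5136 0.3406 0.0721] yaw -0.609 q [-0.59  0.9  -0.12  1.71  0.18  0.54  0.14]
```

```bash
python3 -m jog '[{"wx":0,"wy":0,"wz":-0.05,"dx":0,"dy":0,"dz":0,"hand":1},{"wx":0,"wy":0,"wz":-0.05,"dx":0,"dy":0,"dz":0,"hand":1},{"wx":0,"wy":0,"wz":-0.05,"dx":0,"dy":0,"dz":0,"hand":1},{"wx":0,"wy":0,"wz":-0.05,"dx":0,"dy":0,"dz":0,"hand":1},{"wx":0,"wy":0,"wz":-0.05,"dx":0,"dy":0,"dz":0,"hand":1}]'>/dev/null;python3 m.py
python3 -m jog '[{"wx":0,"wy":0,"wz":-0.05,"dx":0,"dy":0,"dz":0,"hand":1},{"wx":0,"wy":0,"wz":-0.05,"dx":0,"dy":0,"dz":0,"hand":1},{"wx":0,"wy":0,"wz":-0.05,"dx":0,"dy":0,"dz":0,"hand":1}]'>/dev/null;python3 m.py
```

```text
F [2.6 4.  4. ] Mz [ 1.207 -0.674  1.028] pos [0.514  0.3406 0.0722] yaw -1.112 q [-0.66  0.9   0.01  1.72 -0.01  0.52 -0.19]
F [2.3 8.8 3.6] Mz [ 1.742 -0.383  2.334] pos [0.5147 0.3444 0.0726] yaw -1.404 q [-0.71  0.9   0.08  1.72 -0.12  0.52 -0.38]
```

Reaction moment reached 2.3 N·m, far above 0.06, so the stop was hit. Relax, regrip and tug again.

```bash
python3 -m jog '[{"wx":0,"wy":0,"wz":0,"dx":0,"dy":0,"dz":0,"hand":0.2},{"wx":0,"wy":0,"wz":0,"dx":-0.004,"dy":-0.014,"dz":0,"hand":0.2},{"wx":0,"wy":0,"wz":0,"dx":0,"dy":0,"dz":0,"hand":0.25},{"wx":0,"wy":0,"wz":0,"dx":0,"dy":0,"dz":0,"hand":1},{"wx":0,"wy":0,"wz":0,"dx":0,"dy":0,"dz":0,"hand":1}]' ;python3 m.py
python3 -m jog '[{"wx":0,"wy":0,"wz":0,"dx":0,"dy":0,"dz":0,"hand":1},{"wx":0,"wy":0,"wz":0,"dx":0,"dy":0,"dz":0,"hand":1},{"wx":0,"wy":0,"wz":0,"dx":0,"dy":0,"dz":0,"hand":1}]';python3 m.py
```

```text
clock: 5.22
tool_pos: [0.5155, 0.3369, 0.0723]
eef_rot: [0.648, 0.762, 0.002, 0.002]
contact_force: [2.9, 2.5, 3.1]
opening: 0.634
finger_force: 39.3
F [2.9 2.5 3.1] Mz [ 0.469 -0.636  0.217] pos [0.5155 0.3369 0.0723] yaw -1.41 q [-0.7   0.9   0.08  1.73 -0.12  0.51 -0.38]
clock: 5.47
tool_pos: [0.5153, 0.3369, 0.0723]
eef_rot: [0.648, 0.762, 0.002, 0.001]
contact_force: [5.8, 2.6, 2.5]
opening: 0.633
finger_force: 39.3
F [5.8 2.6 2.5] Mz [ 0.479 -1.038  0.203] pos [0.5153 0.3369 0.0723] yaw -1.41 q [-0.7   0.9   0.08  1.73 -0.12  0.51 -0.38]
```

```bash
python3 -m jog '[{"wx":0,"wy":0,"wz":0,"dx":0,"dy":0,"dz":0.008,"hand":1},{"wx":0,"wy":0,"wz":0,"dx":0,"dy":0,"dz":0.012,"hand":1},{"wx":0,"wy":0,"wz":0,"dx":0,"dy":0,"dz":0,"hand":1},{"wx":0,"wy":0,"wz":0,"dx":0,"dy":0,"dz":0,"hand":1}]';python3 m.py
```

```text
clock: 5.8
tool_pos: [0.5148, 0.3355, 0.076]
eef_rot: [0.648, 0.762, 0.001, 0.002]
contact_force: [6.0, 1.6, -5.8]
opening: 0.633
finger_force: 40.1
F [ 6.   1.6 -5.8] Mz [ 0.355 -1.507  0.265] pos [0.5148 0.3355 0.076 ] yaw -1.41 q [-0.7   0.9   0.08  1.73 -0.12  0.52 -0.38]
```

Now the jar's weight comes up (about 0.6 kg), so the cap holds. Lifting and carrying to the far slot.

```bash
python3 -m jog '[{"wx":0,"wy":0,"wz":0,"dx":0,"dy":0.01,"dz":0.03,"hand":1},{"wx":0,"wy":0,"wz":0,"dx":0,"dy":0,"dz":0.05,"hand":1},{"wx":0,"wy":0,"wz":0,"dx":0,"dy":0,"dz":0.07,"hand":1},{"wx":0,"wy":0,"wz":0,"dx":0,"dy":0,"dz":0.1,"hand":1},{"wx":0,"wy":0,"wz":0,"dx":0,"dy":0,"dz":0.1,"hand":1}]';python3 m.py
python3 -m jog '[{"wx":0,"wy":0,"wz":0,"dx":0,"dy":0,"dz":0.1,"hand":1},{"wx":0,"wy":0,"wz":0,"dx":0,"dy":0,"dz":0.1,"hand":1},{"wx":0,"wy":0,"wz":0,"dx":0,"dy":0,"dz":0.08,"hand":1},{"wx":0,"wy":0,"wz":0,"dx":0,"dy":-0.03,"dz":0.03,"hand":1},{"wx":0,"wy":0,"wz":0,"dx":0,"dy":-0.06,"dz":0,"hand":1}]';python3 m.py
python3 - <<'E'
from h import *
for n in("side",):
    im=r.snapshot(n);cv2.imwrite("pics/s1.png",cv2.resize(im[60:300,180:460,::-1],None,fx=2.4,fy=2.4))
E
```

```text
clock: 6.22
tool_pos: [0.5097, 0.3364, 0.1627]
eef_rot: [0.648, 0.762, -0.005, -0.001]
contact_force: [0.4, 1.2, -4.6]
opening: 0.626
finger_force: 39.3
F [ 0.4  1.2 -4.6] Mz [-0.021  0.032  0.036] pos [0.5097 0.3364 0.1627] yaw -1.41 q [-0.72  0.77  0.1   1.68 -0.11  0.7  -0.4 ]
clock: 6.63
tool_pos: [0.5115, 0.3177, 0.2421]
eef_rot: [0.647, 0.763, 0.0, -0.001]
contact_force: [0.2, 0.2, -5.8]
opening: 0.626
finger_force: 39.3
F [ 0.2  0.2 -5.8] Mz [-0.018 -0.017  0.007] pos [0.5115 0.3177 0.2421] yaw -1.407 q [-0.7   0.65  0.12  1.64 -0.1   0.85 -0.38]
```

View pics/s1.png

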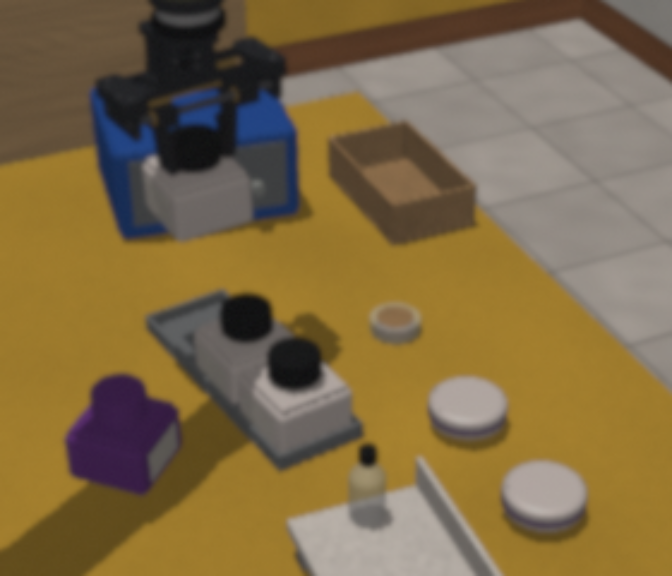

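The jar hangs upright from its seated cap (crop ~(195,190)). The other two stand in the tray and the dropper is untouched. Crossing to the shelf.

```bash
python3 -m jog '[{"wx":0,"wy":0,"wz":0,"dx":0,"dy":-0.09,"dz":0,"hand":1},{"wx":0,"wy":0,"wz":-0.01,"dx":0,"dy":-0.12,"dz":0,"hand":1},{"wx":0,"wy":0,"wz":-0.01,"dx":0,"dy":-0.13,"dz":0,"hand":1},{"wx":0,"wy":0,"wz":-0.01,"dx":0,"dy":-0.13,"dz":0,"hand":1},{"wx":0,"wy":0,"wz":-0.01,"dx":0,"dy":-0.13,"dz":0,"hand":1}]'
python3 -m jog '[{"wx":0,"wy":0,"wz":-0.01,"dx":0,"dy":-0.13,"dz":0,"hand":1},{"wx":0,"wy":0,"wz":-0.01,"dx":0,"dy":-0.13,"dz":0,"hand":1},{"wx":0,"wy":0,"wz":-0.01,"dx":0,"dy":-0.13,"dz":0,"hand":1},{"wx":0,"wy":0,"wz":-0.01,"dx":0,"dy":-0.13,"dz":0,"hand":1},{"wx":0,"wy":0,"wz":-0.01,"dx":0,"dy":-0.13,"dz":0,"hand":1}]'
python3 -m jog '[{"wx":0,"wy":0,"wz":-0.007,"dx":0,"dy":-0.13,"dz":0,"hand":1},{"wx":0,"wy":0,"wz":0,"dx":0,"dy":-0.13,"dz":0,"hand":1},{"wx":0,"wy":0,"wz":0,"dx":0,"dy":-0.13,"dz":0,"hand":1},{"wx":0,"wy":0,"wz":0,"dx":0,"dy":-0.13,"dz":0,"hand":1},{"wx":0,"wy":0,"wz":0,"dx":0,"dy":-0.13,"dz":0,"hand":1}]';python3 m.py
```

```text
clock: 7.1
tool_pos: [0.51, 0.1637, 0.2396]
eef_rot: [0.678, 0.735, -0.003, -0.001]
contact_force: [-0.3, 0.0, -5.3]
opening: 0.631
finger_force: 39.5
clock: 7.52
tool_pos: [0.5097, 0.0019, 0.2399]
eef_rot: [0.714, 0.7, -0.002, -0.002]
contact_force: [0.7, -0.1, -4.6]
opening: 0.633
finger_force: 39.5
clock: 7.93
tool_pos: [0.5095, -0.16, 0.2397]
eef_rot: [0.719, 0.695, -0.002, -0.002]
contact_force: [-0.1, 0.2, -4.7]
opening: 0.63
finger_force: 39.5
F [-0.1  0.2 -4.7] Mz [-0.092 -0.02   0.003] pos [ 0.5095 -0.16    0.2397] yaw -1.604 q [ 0.15  0.57  0.11  1.84 -0.09  0.74  0.27]
```

```bash
python3 -m jog '[{"wx":0,"wy":0,"wz":0,"dx":0,"dy":-0.13,"dz":0,"hand":1},{"wx":0,"wy":0,"wz":0,"dx":0,"dy":-0.13,"dz":0,"hand":1},{"wx":0,"wy":0,"wz":0,"dx":0,"dy":-0.13,"dz":0,"hand":1},{"wx":0,"wy":0,"wz":0,"dx":0,"dy":-0.13,"dz":0,"hand":1},{"wx":0,"wy":0,"wz":0,"dx":0,"dy":-0.13,"dz":-0.02,"hand":1}]'
python3 -m jog '[{"wx":0,"wy":0,"wz":0,"dx":0,"dy":-0.12,"dz":-0.04,"hand":1},{"wx":0,"wy":0,"wz":0,"dx":0,"dy":-0.1,"dz":-0.06,"hand":1},{"wx":0,"wy":0,"wz":0,"dx":0,"dy":-0.06,"dz":-0.07,"hand":1},{"wx":0,"wy":0,"wz":0,"dx":0,"dy":-0.03,"dz":-0.07,"hand":1},{"wx":0,"wy":0,"wz":0,"dx":0,"dy":0,"dz":0,"hand":1}]';python3 m.py
python3 - <<'E'
from h import *
im=r.snapshot("side");cv2.imwrite("pics/s2.png",cv2.resize(im[220:460,250:530,::-1],None,fx=2.4,fy=2.4))
E
```

```text
clock: 8.35
tool_pos: [0.5101, -0.3222, 0.2351]
eef_rot: [0.719, 0.695, -0.001, -0.002]
contact_force: [0.2, -0.7, -4.6]
opening: 0.63
finger_force: 39.5
clock: 8.77
tool_pos: [0.5067, -0.399, 0.1707]
eef_rot: [0.72, 0.694, -0.002, -0.006]
contact_force: [-0.7, 0.6, -5.1]
opening: 0.629
finger_force: 39.5
F [-0.7  0.6 -5.1] Mz [ 0.101  0.171 -0.018] pos [ 0.5067 -0.399   0.1707] yaw -1.607 q [ 0.55  0.8   0.08  1.56 -0.07  0.8   0.62]
```

View pics/s2.png

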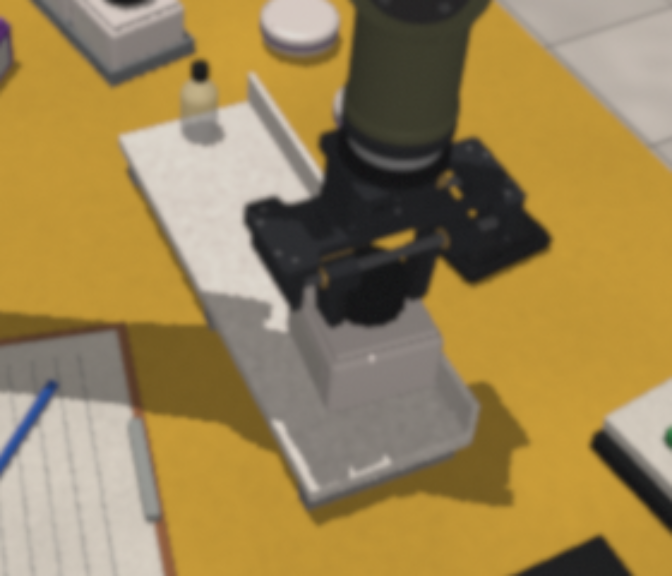

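Jar is above the board, aligned with it (crop: jar ~(375,350), board end ~(310,490)). Lowering.

```bash
python3 -m jog '[{"wx":0,"wy":0,"wz":0,"dx":0,"dy":0,"dz":-0.05,"hand":1},{"wx":0,"wy":0,"wz":0,"dx":0,"dy":0,"dz":-0.06,"hand":1},{"wx":0,"wy":0,"wz":0,"dx":0,"dy":0,"dz":-0.05,"hand":1},{"wx":0,"wy":0,"wz":0,"dx":0,"dy":0,"dz":-0.03,"hand":1},{"wx":0,"wy":0,"wz":0,"dx":0,"dy":0,"dz":-0.016,"hand":1}]';python3 m.py
python3 -m jog '[{"wx":0,"wy":0,"wz":0,"dx":0,"dy":0,"dz":-0.01,"hand":1},{"wx":0,"wy":0,"wz":0,"dx":0,"dy":0,"dz":-0.01,"hand":1},{"wx":0,"wy":0,"wz":0,"dx":0,"dy":0,"dz":0,"hand":1}]';python3 m.py
```

```text
clock: 9.23
tool_pos: [0.5119, -0.3969, 0.1239]
eef_rot: [0.718, 0.696, -0.0, -0.001]
contact_force: [-0.4, 0.3, -4.9]
opening: 0.629
finger_force: 39.4
F [-0.4  0.3 -4.9] Mz [-0.059  0.075 -0.003] pos [ 0.5119 -0.3969  0.1239] yaw -1.602 q [ 0.55  0.86  0.07  1.59 -0.08  0.69  0.63]
clock: 9.48
tool_pos: [0.5126, -0.3982, 0.1201]
eef_rot: [0.718, 0.696, 0.0, 0.0]
contact_force: [0.6, -0.3, -4.6]
opening: 0.629
finger_force: 39.4
F [ 0.6 -0.3 -4.6] Mz [-0.074  0.06   0.032] pos [ 0.5126 -0.3982  0.1201] yaw -1.603 q [ 0.55  0.87  0.07  1.59 -0.08  0.69  0.63]
```

```bash
python3 -m jog '[{"wx":0,"wy":0,"wz":0,"dx":-0.02,"dy":-0.008,"dz":-0.01,"hand":1},{"wx":0,"wy":0,"wz":0,"dx":0,"dy":0,"dz":-0.01,"hand":1},{"wx":0,"wy":0,"wz":0,"dx":0,"dy":0,"dz":-0.006,"hand":1},{"wx":0,"wy":0,"wz":0,"dx":0,"dy":0,"dz":0,"hand":1}]';python3 m.py
python3 -m jog '[{"wx":0,"wy":0,"wz":0,"dx":0,"dy":0,"dz":-0.006,"hand":1},{"wx":0,"wy":0,"wz":0,"dx":0,"dy":0,"dz":0,"hand":1},{"wx":0,"wy":0,"wz":0,"dx":0,"dy":0,"dz":0,"hand":1}]';python3 m.py
```

```text
clock: 9.82
tool_pos: [0.5071, -0.4003, 0.1132]
eef_rot: [0.718, 0.696, -0.0, -0.0]
contact_force: [-0.2, 1.0, -5.1]
opening: 0.626
finger_force: 39.4
F [-0.2  1.  -5.1] Mz [-0.075  0.068  0.072] pos [ 0.5071 -0.4003  0.1132] yaw -1.603 q [ 0.56  0.87  0.06  1.6  -0.08  0.67  0.63]
clock: 10.07
tool_pos: [0.5077, -0.4007, 0.1125]
eef_rot: [0.718, 0.696, -0.0, 0.001]
contact_force: [-0.0, -0.1, -1.6]
opening: 0.625
finger_force: 39.6
F [-0.  -0.1 -1.6] Mz [-0.178  0.319 -0.011] pos [ 0.5077 -0.4007  0.1125] yaw -1.603 q [ 0.56  0.87  0.06  1.6  -0.08  0.66  0.63]
```

```bash
python3 -m jog '[{"wx":0,"wy":0,"wz":0,"dx":0,"dy":0,"dz":-0.004,"hand":1},{"wx":0,"wy":0,"wz":0,"dx":0,"dy":0,"dz":0,"hand":0.25},{"wx":0,"wy":0,"wz":0,"dx":0,"dy":0,"dz":0,"hand":0.1},{"wx":0,"wy":0,"wz":0,"dx":0,"dy":0,"dz":0,"hand":0.1},{"wx":0,"wy":0,"wz":0,"dx":0,"dy":0,"dz":0.02,"hand":0.1}]';python3 m.py
python3 -m jog '[{"wx":0,"wy":0,"wz":0,"dx":0,"dy":0,"dz":0.06,"hand":0.1},{"wx":0,"wy":0,"wz":0,"dx":0,"dy":0,"dz":0.09,"hand":0.1},{"wx":0,"wy":0,"wz":0,"dx":0,"dy":0,"dz":0.09,"hand":0.1},{"wx":0,"wy":0,"wz":0,"dx":0,"dy":0.04,"dz":0.07,"hand":0.1},{"wx":0,"wy":0,"wz":0,"dx":0,"dy":0.09,"dz":0.02,"hand":0.1}]'
python3 -m jog '[{"wx":0,"wy":0,"wz":0.035,"dx":0.004,"dy":0.13,"dz":0,"hand":0},{"wx":0,"wy":0,"wz":0.035,"dx":0.006,"dy":0.15,"dz":0,"hand":0},{"wx":0,"wy":0,"wz":0.035,"dx":0.006,"dy":0.15,"dz":0,"hand":0},{"wx":0,"wy":0,"wz":0.035,"dx":0.006,"dy":0.15,"dz":0,"hand":0},{"wx":0,"wy":0,"wz":0.035,"dx":0.006,"dy":0.15,"dz":0,"hand":0}]'
python3 -m jog '[{"wx":0,"wy":0,"wz":0.035,"dx":0.006,"dy":0.15,"dz":0,"hand":0},{"wx":0,"wy":0,"wz":0.035,"dx":0.006,"dy":0.15,"dz":0,"hand":0},{"wx":0,"wy":0,"wz":0.035,"dx":0.006,"dy":0.15,"dz":0,"hand":0},{"wx":0,"wy":0,"wz":0.035,"dx":0.006,"dy":0.15,"dz":0,"hand":0},{"wx":0,"wy":0,"wz":0.035,"dx":0.006,"dy":0.15,"dz":0,"hand":0}]';python3 m.py
```

```text
clock: 10.48
tool_pos: [0.507, -0.3997, 0.1153]
eef_rot: [0.718, 0.696, -0.0, -0.001]
contact_force: [-0.6, -0.3, 0.3]
opening: 0.897
finger_force: 0.0
F [-0.6 -0.3  0.3] Mz [-0.041  0.072 -0.024] pos [ 0.507  -0.3997  0.1153] yaw -1.603 q [ 0.56  0.87  0.06  1.6  -0.08  0.67  0.63]
clock: 10.9
tool_pos: [0.5079, -0.3723, 0.2021]
eef_rot: [0.72, 0.694, -0.0, 0.004]
contact_force: [-0.1, 0.1, -0.3]
opening: 0.897
finger_force: 0.0
clock: 11.32
tool_pos: [0.5143, -0.1837, 0.1991]
eef_rot: [0.585, 0.811, 0.0, 0.0]
contact_force: [-0.4, -0.5, 0.0]
opening: 1.001
finger_force: 0.0
clock: 11.73
tool_pos: [0.5219, 0.004, 0.199]
eef_rot: [0.435, 0.901, 0.0, 0.0]
contact_force: [0.3, 0.2, 0.7]
opening: 1.001
finger_force: 0.0
F [0.3 0.2 0.7] Mz [-0.049 -0.05   0.013] pos [0.5219 0.004  0.199 ] yaw -0.9 q [-0.06  0.61 -0.06  1.92  0.06  0.61  0.51]
```

```bash
python3 -m jog '[{"wx":0,"wy":0,"wz":0.0,"dx":0.004,"dy":0.15,"dz":0,"hand":0},{"wx":0,"wy":0,"wz":0,"dx":0.004,"dy":0.15,"dz":0,"hand":0},{"wx":0,"wy":0,"wz":0,"dx":0.004,"dy":0.15,"dz":0,"hand":0},{"wx":0,"wy":0,"wz":0,"dx":0.004,"dy":0.15,"dz":0,"hand":0},{"wx":0,"wy":0,"wz":0,"dx":0.004,"dy":0.15,"dz":0,"hand":0}]'
python3 -m jog '[{"wx":0,"wy":0,"wz":0,"dx":0,"dy":0.12,"dz":-0.02,"hand":0},{"wx":0,"wy":0,"wz":0,"dx":0,"dy":0.05,"dz":-0.06,"hand":0},{"wx":0,"wy":0,"wz":0,"dx":0,"dy":0.02,"dz":-0.08,"hand":0},{"wx":0,"wy":0,"wz":0,"dx":0,"dy":0,"dz":-0.06,"hand":0},{"wx":0,"wy":0,"wz":0,"dx":0,"dy":0,"dz":0,"hand":0}]';python3 m.py
python3 - <<'E'
from h import *
im=r.snapshot("top");cv2.imwrite("pics/t2.png",im[:,:,::-1])
c,s=darkblob(im,(264,250),22,65);print(c,cyl("top",c,.071,.101,.028))
im=r.snapshot("side")
for uv in((283,193),(303,212)):
  c,s=darkblob(im,uv,14,65);print(c,cyl("side",c,.071,.101,.028))
E
```

```text
clock: 12.15
tool_pos: [0.5268, 0.1916, 0.199]
eef_rot: [0.436, 0.9, 0.0, 0.0]
contact_force: [0.7, 0.1, 0.3]
opening: 0.993
finger_force: 0.0
clock: 12.57
tool_pos: [0.525, 0.2372, 0.1411]
eef_rot: [0.436, 0.9, -0.002, -0.002]
contact_force: [0.4, -0.3, 0.8]
opening: 0.999
finger_force: 0.0
F [ 0.4 -0.3  0.8] Mz [-0.075  0.022  0.025] pos [0.525  0.2372 0.1411] yaw -0.901 q [-0.5   0.76 -0.01  1.8   0.02  0.58  0.15]
[262.49848943 251.21299094] [0.54196597 0.14364786]
[281.05412371 191.24742268] [0.52544416 0.2449552 ]
[302.29323308 211.160401  ] [0.54149157 0.14207531]
```

View pics/t2.png

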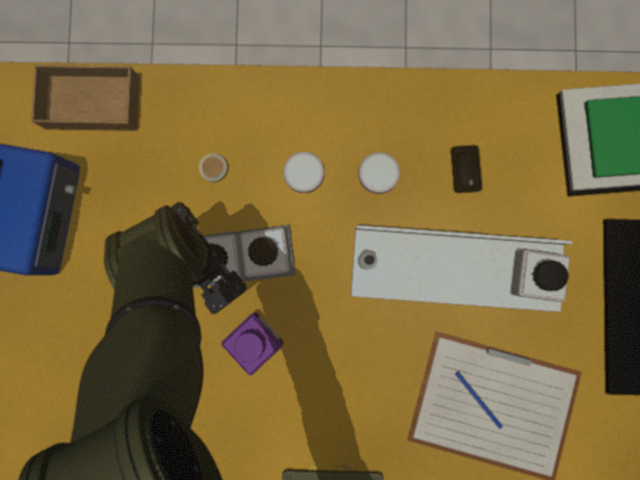

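Jar 1 stands squarely on the board at (545,275), and the dropper at (368,260) is untouched. Descending on jar 2.

```bash
python3 -m jog '[{"wx":0,"wy":0,"wz":0,"dx":0.006,"dy":0.008,"dz":-0.06,"hand":0},{"wx":0,"wy":0,"wz":0,"dx":0,"dy":0,"dz":-0.08,"hand":0},{"wx":0,"wy":0,"wz":0,"dx":0,"dy":0,"dz":-0.07,"hand":0},{"wx":0,"wy":0,"wz":0,"dx":0,"dy":0,"dz":-0.04,"hand":0},{"wx":0,"wy":0,"wz":0,"dx":0,"dy":0,"dz":0,"hand":0}]'
python3 -m jog '[{"wx":0,"wy":0,"wz":0,"dx":0,"dy":0,"dz":0,"hand":0}]'
```

```text
clock: 13.08
tool_pos: [0.528, 0.2385, 0.0802]
eef_rot: [0.437, 0.9, -0.001, -0.001]
contact_force: [-0.1, 0.3, 0.1]
opening: 1.002
finger_force: 0.0
clock: 13.17
tool_pos: [0.529, 0.2391, 0.0817]
eef_rot: [0.436, 0.9, 0.0, 0.0]
contact_force: [-0.8, 0.1, 0.0]
opening: 0.997
finger_force: 0.0
```

```bash
python3 -m jog '[{"wx":0,"wy":0,"wz":0,"dx":-0.008,"dy":0.003,"dz":-0.02,"hand":0},{"wx":0,"wy":0,"wz":0,"dx":0,"dy":0,"dz":-0.016,"hand":0},{"wx":0,"wy":0,"wz":0,"dx":0,"dy":0,"dz":0,"hand":0.3},{"wx":0,"wy":0,"wz":0,"dx":0,"dy":0,"dz":0,"hand":1},{"wx":0,"wy":0,"wz":0,"dx":0,"dy":0,"dz":0,"hand":1}]' 40
python3 -m jog '[{"wx":0,"wy":0,"wz":0,"dx":0,"dy":0,"dz":0,"hand":1},{"wx":0,"wy":0,"wz":0,"dx":0,"dy":0,"dz":0,"hand":1},{"wx":0,"wy":0,"wz":0,"dx":0,"dy":0,"dz":0,"hand":1}]';python3 m.py
python3 -m jog '[{"wx":0,"wy":0,"wz":0,"dx":0,"dy":0,"dz":0.008,"hand":1},{"wx":0,"wy":0,"wz":0,"dx":0,"dy":0,"dz":0.012,"hand":1},{"wx":0,"wy":0,"wz":0,"dx":0,"dy":0,"dz":0,"hand":1},{"wx":0,"wy":0,"wz":0,"dx":0,"dy":0,"dz":0,"hand":1}]';python3 m.py
```

```text
clock: 13.58
tool_pos: [0.5266, 0.2401, 0.0723]
eef_rot: [0.436, 0.9, 0.0, 0.0]
contact_force: [-0.5, 0.3, -0.3]
opening: 0.797
finger_force: 0.0
clock: 13.83
tool_pos: [0.5279, 0.2411, 0.0725]
eef_rot: [0.436, 0.9, 0.002, 0.001]
contact_force: [3.5, 2.2, -0.5]
opening: 0.632
finger_force: 40.0
F [ 3.5  2.2 -0.5] Mz [ 0.454 -0.551  0.051] pos [0.5279 0.2411 0.0725] yaw -0.903 q [-0.5   0.87 -0.01  1.83  0.02  0.44  0.14]
clock: 14.17
tool_pos: [0.5276, 0.241, 0.0776]
eef_rot: [0.436, 0.9, 0.001, 0.001]
contact_force: [3.7, 3.5, 0.3]
opening: 0.623
finger_force: 40.0
F [3.7 3.5 0.3] Mz [ 0.747 -0.961  0.038] pos [0.5276 0.241  0.0776] yaw -0.902 q [-0.5   0.86 -0.01  1.83  0.02  0.45  0.14]
```

Jar 2 is loose as well. Lowering and tightening.

```bash
python3 -m jog '[{"wx":0,"wy":0,"wz":0,"dx":0,"dy":0,"dz":-0.012,"hand":1},{"wx":0,"wy":0,"wz":0,"dx":0,"dy":0,"dz":-0.01,"hand":1},{"wx":0,"wy":0,"wz":0,"dx":0,"dy":0,"dz":0,"hand":1},{"wx":0,"wy":0,"wz":0,"dx":0,"dy":0,"dz":0,"hand":1}]'>/dev/null;python3 m.py
python3 -m jog '[{"wx":0,"wy":0,"wz":-0.05,"dx":0,"dy":0,"dz":0,"hand":1},{"wx":0,"wy":0,"wz":-0.05,"dx":0,"dy":0,"dz":0,"hand":1},{"wx":0,"wy":0,"wz":-0.05,"dx":0,"dy":0,"dz":0,"hand":1},{"wx":0,"wy":0,"wz":-0.05,"dx":0,"dy":0,"dz":0,"hand":1},{"wx":0,"wy":0,"wz":-0.05,"dx":0,"dy":0,"dz":0,"hand":1}]'>/dev/null;python3 m.py
```

```text
F [4.4 2.2 4.1] Mz [ 0.681 -0.847  0.069] pos [0.528  0.2411 0.0722] yaw -0.903 q [-0.5   0.87 -0.01  1.83  0.02  0.44  0.14]
F [ 6.1  1.9 -2.6] Mz [ 0.16  -1.154  0.037] pos [0.5295 0.2425 0.0728] yaw -1.399 q [-0.57  0.87  0.1   1.83 -0.19  0.44 -0.16]
```

```bash
python3 -m jog '[{"wx":0,"wy":0,"wz":-0.05,"dx":0,"dy":0,"dz":0,"hand":1},{"wx":0,"wy":0,"wz":-0.05,"dx":0,"dy":0,"dz":0,"hand":1}]'>/dev/null;python3 m.py
```

```text
F [ 6.1 -8.   5.2] Mz [-1.832 -1.415  2.111] pos [0.5295 0.2379 0.0725] yaw -1.601 q [-0.59  0.88  0.15  1.84 -0.26  0.44 -0.28]
```

```bash
python3 -m jog '[{"wx":0,"wy":0,"wz":-0.02,"dx":0,"dy":0,"dz":0,"hand":1},{"wx":0,"wy":0,"wz":0,"dx":0,"dy":0,"dz":0,"hand":1},{"wx":0,"wy":0,"wz":0,"dx":0,"dy":0,"dz":0,"hand":0.2},{"wx":0,"wy":0,"wz":0,"dx":0,"dy":0,"dz":0,"hand":0.2},{"wx":0,"wy":0,"wz":0,"dx":0,"dy":0,"dz":0,"hand":0.25}]' ;python3 m.py
```

```text
clock: 15.5
tool_pos: [0.5262, 0.2382, 0.0713]
eef_rot: [0.733, 0.681, -0.001, 0.001]
contact_force: [4.7, -2.0, 1.2]
opening: 0.757
finger_force: 1.8
F [ 4.7 -2.   1.2] Mz [-0.407 -0.702 -0.042] pos [0.5262 0.2382 0.0713] yaw -1.645 q [-0.6   0.88  0.16  1.84 -0.28  0.44 -0.31]
```

```bash
python3 -m jog '[{"wx":0,"wy":0,"wz":0,"dx":0.006,"dy":0.004,"dz":0.002,"hand":0.2},{"wx":0,"wy":0,"wz":0,"dx":0,"dy":0,"dz":0,"hand":1},{"wx":0,"wy":0,"wz":0,"dx":0,"dy":0,"dz":0,"hand":1},{"wx":0,"wy":0,"wz":0,"dx":0,"dy":0,"dz":0,"hand":1},{"wx":0,"wy":0,"wz":0,"dx":0,"dy":0,"dz":0,"hand":1}]' ;python3 m.py
python3 -m jog '[{"wx":0,"wy":0,"wz":0,"dx":0,"dy":0,"dz":0,"hand":1},{"wx":0,"wy":0,"wz":0,"dx":0,"dy":0,"dz":0.008,"hand":1},{"wx":0,"wy":0,"wz":0,"dx":0,"dy":0,"dz":0.012,"hand":1},{"wx":0,"wy":0,"wz":0,"dx":0,"dy":0,"dz":0,"hand":1},{"wx":0,"wy":0,"wz":0,"dx":0,"dy":0,"dz":0,"hand":1}]';python3 m.py
```

```text
clock: 15.92
tool_pos: [0.5281, 0.241, 0.0719]
eef_rot: [0.732, 0.681, 0.0, 0.0]
contact_force: [2.3, -1.7, -0.9]
opening: 0.653
finger_force: 40.0
F [ 2.3 -1.7 -0.9] Mz [-0.289 -0.667  0.027] pos [0.5281 0.241  0.0719] yaw -1.643 q [-0.6   0.88  0.16  1.83 -0.28  0.45 -0.31]
clock: 16.33
tool_pos: [0.5276, 0.2411, 0.0769]
eef_rot: [0.732, 0.681, -0.0, -0.0]
contact_force: [2.4, -1.1, -5.0]
opening: 0.648
finger_force: 40.0
F [ 2.4 -1.1 -5. ] Mz [-0.274 -0.614  0.14 ] pos [0.5276 0.2411 0.0769] yaw -1.642 q [-0.6   0.87  0.16  1.83 -0.28  0.46 -0.31]
```

Jar 2 now holds too. Carrying it to the middle slot.

```bash
python3 -m jog '[{"wx":0,"wy":0,"wz":0,"dx":0,"dy":0,"dz":0.03,"hand":1},{"wx":0,"wy":0,"wz":0,"dx":0,"dy":0,"dz":0.05,"hand":1},{"wx":0,"wy":0,"wz":0,"dx":0,"dy":0,"dz":0.07,"hand":1},{"wx":0,"wy":0,"wz":0,"dx":0,"dy":0,"dz":0.1,"hand":1},{"wx":0,"wy":0,"wz":0,"dx":0,"dy":0,"dz":0.1,"hand":1}]';python3 m.py
python3 -m jog '[{"wx":0,"wy":0,"wz":0,"dx":0,"dy":0,"dz":0.1,"hand":1},{"wx":0,"wy":0,"wz":0,"dx":0,"dy":0,"dz":0.1,"hand":1},{"wx":0,"wy":0,"wz":0,"dx":0,"dy":0,"dz":0.08,"hand":1},{"wx":0,"wy":0,"wz":0,"dx":0,"dy":-0.03,"dz":0.03,"hand":1},{"wx":0,"wy":0,"wz":0,"dx":0,"dy":-0.06,"dz":0,"hand":1}]'
python3 -m jog '[{"wx":0,"wy":0,"wz":0,"dx":0,"dy":-0.09,"dz":0,"hand":1},{"wx":0,"wy":0,"wz":-0.01,"dx":0,"dy":-0.12,"dz":0,"hand":1},{"wx":0,"wy":0,"wz":-0.01,"dx":0,"dy":-0.13,"dz":0,"hand":1},{"wx":0,"wy":0,"wz":-0.01,"dx":-0.005,"dy":-0.13,"dz":0,"hand":1},{"wx":0,"wy":0,"wz":-0.01,"dx":-0.005,"dy":-0.13,"dz":0,"hand":1}]'
python3 -m jog '[{"wx":0,"wy":0,"wz":-0.01,"dx":-0.005,"dy":-0.13,"dz":0,"hand":1},{"wx":0,"wy":0,"wz":-0.01,"dx":-0.005,"dy":-0.13,"dz":0,"hand":1},{"wx":0,"wy":0,"wz":-0.01,"dx":-0.005,"dy":-0.13,"dz":0,"hand":1},{"wx":0,"wy":0,"wz":-0.01,"dx":-0.005,"dy":-0.13,"dz":0,"hand":1},{"wx":0,"wy":0,"wz":-0.01,"dx":-0.005,"dy":-0.13,"dz":0,"hand":1}]';python3 m.py
```

```text
clock: 16.75
tool_pos: [0.5254, 0.241, 0.1657]
eef_rot: [0.732, 0.681, -0.002, -0.001]
contact_force: [0.6, 0.4, -4.3]
opening: 0.651
finger_force: 40.0
F [ 0.6  0.4 -4.3] Mz [-0.021  0.025 -0.026] pos [0.5254 0.241  0.1657] yaw -1.643 q [-0.64  0.74  0.22  1.79 -0.25  0.65 -0.34]
clock: 17.17
tool_pos: [0.5275, 0.2208, 0.2441]
eef_rot: [0.731, 0.683, 0.002, -0.001]
contact_force: [1.5, -0.2, -4.1]
opening: 0.654
finger_force: 40.0
clock: 17.58
tool_pos: [0.5228, 0.0654, 0.2406]
eef_rot: [0.759, 0.651, -0.002, -0.001]
contact_force: [0.3, -0.3, -4.0]
opening: 0.651
finger_force: 40.0
clock: 18.0
tool_pos: [0.5161, -0.0964, 0.2407]
eef_rot: [0.791, 0.612, -0.002, -0.002]
contact_force: [1.8, -0.0, -3.8]
opening: 0.649
finger_force: 40.0
F [ 1.8 -0.  -3.8] Mz [-0.125  0.02  -0.006] pos [ 0.5161 -0.0964  0.2407] yaw -1.825 q [-0.07  0.57  0.27  1.87 -0.21  0.73  0.06]
```

```bash
python3 -m jog '[{"wx":0,"wy":0,"wz":-0.005,"dx":0,"dy":-0.13,"dz":0,"hand":1},{"wx":0,"wy":0,"wz":0,"dx":0,"dy":-0.13,"dz":0,"hand":1},{"wx":0,"wy":0,"wz":0,"dx":0,"dy":-0.13,"dz":0,"hand":1},{"wx":0,"wy":0,"wz":0,"dx":0,"dy":-0.13,"dz":0,"hand":1},{"wx":0,"wy":0,"wz":0,"dx":-0.005,"dy":-0.12,"dz":0,"hand":1}]'
python3 -m jog '[{"wx":0,"wy":0,"wz":0,"dx":0,"dy":-0.07,"dz":-0.03,"hand":1},{"wx":0,"wy":0,"wz":0,"dx":0,"dy":-0.04,"dz":-0.06,"hand":1},{"wx":0,"wy":0,"wz":0,"dx":0,"dy":0,"dz":-0.07,"hand":1},{"wx":0,"wy":0,"wz":0,"dx":0,"dy":0,"dz":-0.07,"hand":1},{"wx":0,"wy":0,"wz":0,"dx":0,"dy":0,"dz":-0.05,"hand":1}]';python3 m.py
python3 -m jog '[{"wx":0,"wy":0,"wz":0,"dx":0,"dy":0,"dz":-0.05,"hand":1},{"wx":0,"wy":0,"wz":0,"dx":0,"dy":0,"dz":-0.04,"hand":1},{"wx":0,"wy":0,"wz":0,"dx":0,"dy":0,"dz":-0.03,"hand":1},{"wx":0,"wy":0,"wz":0,"dx":0,"dy":0,"dz":0,"hand":1}]';python3 m.py
python3 - <<'E'
from h import *
im=r.snapshot("side");cv2.imwrite("pics/s3.png",cv2.resize(im[220:460,250:530,::-1],None,fx=2.4,fy=2.4))
E
```

```text
clock: 18.42
tool_pos: [0.5148, -0.2564, 0.2404]
eef_rot: [0.794, 0.608, -0.001, -0.002]
contact_force: [0.9, 0.5, -3.8]
opening: 0.646
finger_force: 40.0
clock: 18.83
tool_pos: [0.5141, -0.2814, 0.169]
eef_rot: [0.794, 0.608, -0.002, -0.003]
contact_force: [-0.4, 0.4, -3.7]
opening: 0.653
finger_force: 40.0
F [-0.4  0.4 -3.7] Mz [-0.053  0.121 -0.048] pos [ 0.5141 -0.2814  0.169 ] yaw -1.835 q [ 0.3   0.74  0.21  1.76 -0.23  0.67  0.37]
clock: 19.17
tool_pos: [0.5158, -0.281, 0.1399]
eef_rot: [0.794, 0.608, -0.001, -0.002]
contact_force: [0.1, -0.2, -4.4]
opening: 0.646
finger_force: 40.0
F [ 0.1 -0.2 -4.4] Mz [-0.034  0.177 -0.011] pos [ 0.5158 -0.281   0.1399] yaw -1.834 q [ 0.31  0.78  0.19  1.78 -0.24  0.61  0.38]
```

View pics/s3.png

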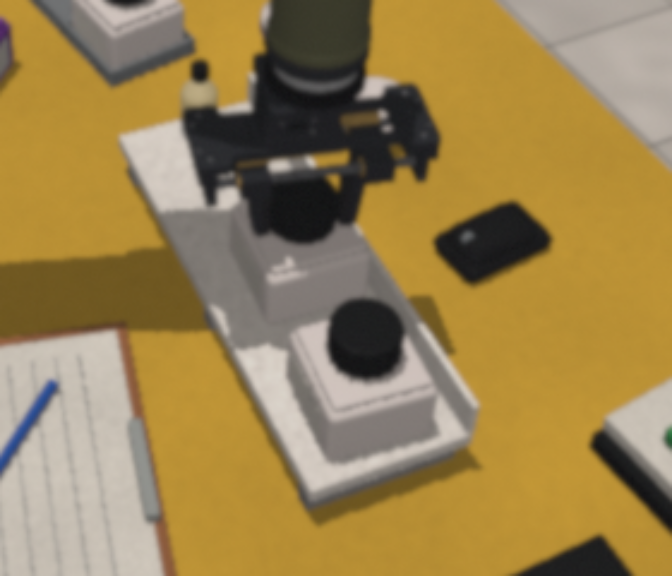

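Jar 2 hovers at crop (305,245), square to jar 1 at (365,385). Shifting slightly and setting it down.

```bash
python3 -m jog '[{"wx":0,"wy":0,"wz":0,"dx":-0.006,"dy":-0.03,"dz":-0.02,"hand":1},{"wx":0,"wy":0,"wz":0,"dx":0,"dy":-0.02,"dz":-0.03,"hand":1},{"wx":0,"wy":0,"wz":0,"dx":0,"dy":0,"dz":-0.03,"hand":1},{"wx":0,"wy":0,"wz":0,"dx":0,"dy":0,"dz":-0.01,"hand":1},{"wx":0,"wy":0,"wz":0,"dx":0,"dy":0,"dz":0,"hand":1}]';python3 m.py
```

```text
clock: 19.63
tool_pos: [0.5158, -0.2937, 0.1185]
eef_rot: [0.793, 0.609, -0.0, -0.001]
contact_force: [0.1, 0.2, -4.6]
opening: 0.655
finger_force: 40.0
F [ 0.1  0.2 -4.6] Mz [0.074 0.07  0.042] pos [ 0.5158 -0.2937  0.1185] yaw -1.833 q [ 0.34  0.82  0.18  1.77 -0.24  0.57  0.4 ]
```

```bash
python3 -m jog '[{"wx":0,"wy":0,"wz":0,"dx":-0.01,"dy":0,"dz":-0.01,"hand":1},{"wx":0,"wy":0,"wz":0,"dx":0,"dy":0,"dz":-0.01,"hand":1},{"wx":0,"wy":0,"wz":0,"dx":0,"dy":0,"dz":0,"hand":1},{"wx":0,"wy":0,"wz":0,"dx":0,"dy":0,"dz":0,"hand":1}]';python3 m.py
python3 -m jog '[{"wx":0,"wy":0,"wz":0,"dx":0,"dy":0,"dz":-0.004,"hand":1},{"wx":0,"wy":0,"wz":0,"dx":0,"dy":0,"dz":0,"hand":1},{"wx":0,"wy":0,"wz":0,"dx":0,"dy":0,"dz":0,"hand":1}]';python3 m.py
```

```text
clock: 19.97
tool_pos: [0.514, -0.2939, 0.1145]
eef_rot: [0.793, 0.609, 0.0, 0.0]
contact_force: [0.2, -0.6, -4.3]
opening: 0.651
finger_force: 40.0
F [ 0.2 -0.6 -4.3] Mz [-0.034  0.034 -0.012] pos [ 0.514  -0.2939  0.1145] yaw -1.833 q [ 0.34  0.82  0.17  1.78 -0.24  0.56  0.41]
clock: 20.22
tool_pos: [0.514, -0.294, 0.1136]
eef_rot: [0.793, 0.609, 0.0, 0.0]
contact_force: [0.8, 0.3, -4.4]
opening: 0.651
finger_force: 40.0
F [ 0.8  0.3 -4.4] Mz [-0.081  0.092 -0.044] pos [ 0.514  -0.294   0.1136] yaw -1.833 q [ 0.34  0.83  0.17  1.78 -0.24  0.56  0.41]
```

```bash
python3 -m jog '[{"wx":0,"wy":0,"wz":0,"dx":0,"dy":0,"dz":-0.006,"hand":1},{"wx":0,"wy":0,"wz":0,"dx":0,"dy":0,"dz":0,"hand":1},{"wx":0,"wy":0,"wz":0,"dx":0,"dy":0,"dz":0,"hand":1}]';python3 m.py
python3 -m jog '[{"wx":0,"wy":0,"wz":0,"dx":0,"dy":0,"dz":-0.004,"hand":1},{"wx":0,"wy":0,"wz":0,"dx":0,"dy":0,"dz":0,"hand":1}]';python3 m.py
```

```text
clock: 20.47
tool_pos: [0.5139, -0.294, 0.1119]
eef_rot: [0.793, 0.609, 0.0, -0.0]
contact_force: [-0.5, 0.5, -4.4]
opening: 0.65
finger_force: 40.0
F [-0.5  0.5 -4.4] Mz [-0.063  0.143 -0.002] pos [ 0.5139 -0.294   0.1119] yaw -1.833 q [ 0.34  0.83  0.17  1.78 -0.24  0.55  0.41]
clock: 20.63
tool_pos: [0.5143, -0.294, 0.1115]
eef_rot: [0.793, 0.609, 0.0, 0.0]
contact_force: [0.4, 1.7, 0.9]
opening: 0.653
finger_force: 40.0
F [0.4 1.7 0.9] Mz [ 0.099  0.339 -0.   ] pos [ 0.5143 -0.294   0.1115] yaw -1.833 q [ 0.34  0.83  0.17  1.78 -0.24  0.55  0.41]
```

Landed. Release and go to jar 3.

```bash
python3 -m jog '[{"wx":0,"wy":0,"wz":0,"dx":0,"dy":0,"dz":0,"hand":0.25},{"wx":0,"wy":0,"wz":0,"dx":0,"dy":0,"dz":0,"hand":0.1},{"wx":0,"wy":0,"wz":0,"dx":0,"dy":0,"dz":0,"hand":0.1},{"wx":0,"wy":0,"wz":0,"dx":0,"dy":0,"dz":0,"hand":0.1},{"wx":0,"wy":0,"wz":0,"dx":0,"dy":0,"dz":0.02,"hand":0.1}]';python3 m.py
python3 -m jog '[{"wx":0,"wy":0,"wz":0,"dx":0,"dy":0,"dz":0.06,"hand":0.1},{"wx":0,"wy":0,"wz":0,"dx":0,"dy":0,"dz":0.09,"hand":0.1},{"wx":0,"wy":0,"wz":0,"dx":0,"dy":0,"dz":0.09,"hand":0.1},{"wx":0,"wy":0,"wz":0,"dx":0,"dy":0.04,"dz":0.07,"hand":0.1},{"wx":0,"wy":0,"wz":0,"dx":0,"dy":0.09,"dz":0.02,"hand":0.1}]'
python3 -m jog '[{"wx":0,"wy":0,"wz":0.04,"dx":0.01,"dy":0.13,"dz":0,"hand":0},{"wx":0,"wy":0,"wz":0.04,"dx":0.01,"dy":0.15,"dz":0,"hand":0},{"wx":0,"wy":0,"wz":0.04,"dx":0.01,"dy":0.15,"dz":0,"hand":0},{"wx":0,"wy":0,"wz":0.04,"dx":0.01,"dy":0.15,"dz":0,"hand":0},{"wx":0,"wy":0,"wz":0.04,"dx":0.01,"dy":0.15,"dz":0,"hand":0}]'
python3 -m jog '[{"wx":0,"wy":0,"wz":0.04,"dx":0.01,"dy":0.15,"dz":0,"hand":0},{"wx":0,"wy":0,"wz":0.04,"dx":0.01,"dy":0.15,"dz":0,"hand":0},{"wx":0,"wy":0,"wz":0.04,"dx":0.01,"dy":0.15,"dz":0,"hand":0},{"wx":0,"wy":0,"wz":0.04,"dx":0.01,"dy":0.15,"dz":0,"hand":0},{"wx":0,"wy":0,"wz":0.04,"dx":0.01,"dy":0.13,"dz":0,"hand":0}]';python3 m.py
```

```text
clock: 21.05
tool_pos: [0.5134, -0.2938, 0.1155]
eef_rot: [0.793, 0.609, -0.0, -0.001]
contact_force: [0.7, -0.3, 0.0]
opening: 0.902
finger_force: 0.0
F [ 0.7 -0.3  0. ] Mz [-0.058  0.098  0.032] pos [ 0.5134 -0.2938  0.1155] yaw -1.833 q [ 0.34  0.82  0.17  1.78 -0.24  0.56  0.41]
clock: 21.47
tool_pos: [0.5149, -0.266, 0.202]
eef_rot: [0.795, 0.607, 0.0, 0.004]
contact_force: [0.5, 0.0, -0.1]
opening: 0.9
finger_force: 0.0
clock: 21.88
tool_pos: [0.5264, -0.0775, 0.1991]
eef_rot: [0.655, 0.755, 0.0, 0.0]
contact_force: [-0.1, 0.4, 0.2]
opening: 1.001
finger_force: 0.0
clock: 22.3
tool_pos: [0.5389, 0.1064, 0.199]
eef_rot: [0.491, 0.871, 0.001, 0.0]
contact_force: [0.0, -0.1, 0.7]
opening: 0.999
finger_force: 0.0
F [ 0.  -0.1  0.7] Mz [-0.078 -0.063  0.002] pos [0.5389 0.1064 0.199 ] yaw -1.027 q [-0.32  0.64  0.06  1.85 -0.06  0.65  0.32]
```

```bash
python3 -m jog '[{"wx":0,"wy":0,"wz":0,"dx":0.006,"dy":0.08,"dz":-0.02,"hand":0},{"wx":0,"wy":0,"wz":0,"dx":0.006,"dy":0.05,"dz":-0.05,"hand":0},{"wx":0,"wy":0,"wz":0,"dx":0,"dy":0.014,"dz":-0.08,"hand":0},{"wx":0,"wy":0,"wz":0,"dx":0,"dy":0,"dz":-0.06,"hand":0},{"wx":0,"wy":0,"wz":0,"dx":0,"dy":0,"dz":0,"hand":0}]';python3 m.py
python3 -m jog '[{"wx":0,"wy":0,"wz":0,"dx":0,"dy":0,"dz":-0.06,"hand":0},{"wx":0,"wy":0,"wz":0,"dx":0,"dy":0,"dz":-0.08,"hand":0},{"wx":0,"wy":0,"wz":0,"dx":0,"dy":0,"dz":-0.07,"hand":0},{"wx":0,"wy":0,"wz":0,"dx":0,"dy":0,"dz":-0.04,"hand":0},{"wx":0,"wy":0,"wz":0,"dx":0,"dy":0,"dz":0,"hand":0}]'
python3 -m jog '[{"wx":0,"wy":0,"wz":0,"dx":0,"dy":0,"dz":0,"hand":0}]'
```

```text
clock: 22.72
tool_pos: [0.5399, 0.1382, 0.143]
eef_rot: [0.494, 0.869, -0.003, -0.002]
contact_force: [-0.8, -0.3, 0.4]
opening: 1.004
finger_force: 0.0
F [-0.8 -0.3  0.4] Mz [-0.088  0.035 -0.035] pos [0.5399 0.1382 0.143 ] yaw -1.033 q [-0.37  0.74  0.06  1.86 -0.07  0.55  0.28]
clock: 23.13
tool_pos: [0.541, 0.1381, 0.082]
eef_rot: [0.494, 0.869, -0.001, -0.001]
contact_force: [-0.5, -0.4, 0.3]
opening: 1.002
finger_force: 0.0
clock: 23.22
tool_pos: [0.5421, 0.1387, 0.0837]
eef_rot: [0.494, 0.869, -0.0, 0.0]
contact_force: [-0.0, 0.8, 1.3]
opening: 1.0
finger_force: 0.0
```

```bash
python3 -m jog '[{"wx":0,"wy":0,"wz":0,"dx":-0.001,"dy":0.014,"dz":-0.026,"hand":0},{"wx":0,"wy":0,"wz":0,"dx":0,"dy":0,"dz":-0.018,"hand":0},{"wx":0,"wy":0,"wz":0,"dx":0,"dy":0,"dz":0,"hand":0.3},{"wx":0,"wy":0,"wz":0,"dx":0,"dy":0,"dz":0,"hand":1},{"wx":0,"wy":0,"wz":0,"dx":0,"dy":0,"dz":0,"hand":1}]' 40
python3 -m jog '[{"wx":0,"wy":0,"wz":0,"dx":0,"dy":0,"dz":0,"hand":1},{"wx":0,"wy":0,"wz":0,"dx":0,"dy":0,"dz":0,"hand":1},{"wx":0,"wy":0,"wz":0,"dx":0,"dy":0,"dz":0,"hand":1}]';python3 m.py
python3 -m jog '[{"wx":0,"wy":0,"wz":0,"dx":0,"dy":0,"dz":0.008,"hand":1},{"wx":0,"wy":0,"wz":0,"dx":0,"dy":0,"dz":0.012,"hand":1},{"wx":0,"wy":0,"wz":0,"dx":0,"dy":0,"dz":0,"hand":1},{"wx":0,"wy":0,"wz":0,"dx":0,"dy":0,"dz":0,"hand":1}]';python3 m.py
```

```text
clock: 23.63
tool_pos: [0.5419, 0.143, 0.0728]
eef_rot: [0.494, 0.87, 0.0, 0.0]
contact_force: [0.8, 0.5, -0.3]
opening: 0.796
finger_force: 0.0
clock: 23.88
tool_pos: [0.5428, 0.1434, 0.0729]
eef_rot: [0.494, 0.87, 0.001, 0.001]
contact_force: [2.3, 0.5, 0.3]
opening: 0.629
finger_force: 40.0
F [2.3 0.5 0.3] Mz [ 0.121 -0.432 -0.001] pos [0.5428 0.1434 0.0729] yaw -1.033 q [-0.36  0.86  0.04  1.89 -0.08  0.39  0.28]
clock: 24.22
tool_pos: [0.5421, 0.1432, 0.0778]
eef_rot: [0.494, 0.87, 0.0, 0.0]
contact_force: [1.3, 0.6, -0.4]
opening: 0.627
finger_force: 40.0
F [ 1.3  0.6 -0.4] Mz [ 0.14  -0.444 -0.004] pos [0.5421 0.1432 0.0778] yaw -1.033 q [-0.37  0.85  0.04  1.89 -0.08  0.41  0.28]
```

Jar 3 is loose too. Lowering and tightening.

```bash
python3 -m jog '[{"wx":0,"wy":0,"wz":0,"dx":0,"dy":0,"dz":-0.012,"hand":1},{"wx":0,"wy":0,"wz":0,"dx":0,"dy":0,"dz":-0.01,"hand":1},{"wx":0,"wy":0,"wz":0,"dx":0,"dy":0,"dz":0,"hand":1},{"wx":0,"wy":0,"wz":0,"dx":0,"dy":0,"dz":0,"hand":1}]'>/dev/null;python3 m.py
python3 -m jog '[{"wx":0,"wy":0,"wz":-0.05,"dx":0,"dy":0,"dz":0,"hand":1},{"wx":0,"wy":0,"wz":-0.05,"dx":0,"dy":0,"dz":0,"hand":1},{"wx":0,"wy":0,"wz":-0.05,"dx":0,"dy":0,"dz":0,"hand":1},{"wx":0,"wy":0,"wz":-0.05,"dx":0,"dy":0,"dz":0,"hand":1},{"wx":0,"wy":0,"wz":-0.05,"dx":0,"dy":0,"dz":0,"hand":1}]'>/dev/null;python3 m.py
```

```text
F [1.2 0.6 7.8] Mz [ 0.084 -0.089 -0.012] pos [0.5421 0.1431 0.0727] yaw -1.033 q [-0.36  0.86  0.04  1.89 -0.08  0.39  0.28]
F [  4.6 -11.    6.9] Mz [-2.621 -0.855  2.008] pos [0.5445 0.1406 0.073 ] yaw -1.53 q [-0.43  0.86  0.15  1.89 -0.29  0.4  -0.02]
```

```bash
python3 -m jog '[{"wx":0,"wy":0,"wz":-0.05,"dx":0,"dy":0,"dz":0,"hand":1},{"wx":0,"wy":0,"wz":-0.05,"dx":0,"dy":0,"dz":0,"hand":1}]'>/dev/null;python3 m.py
```

```text
F [ -3.6 -15.8  16.8] Mz [-3.501 -0.403  0.617] pos [0.5425 0.1362 0.0728] yaw -1.739 q [-0.45  0.87  0.2   1.9  -0.37  0.41 -0.14]
```

```bash
python3 -m jog '[{"wx":0,"wy":0,"wz":0,"dx":0,"dy":0,"dz":0,"hand":0.2},{"wx":0,"wy":0,"wz":0,"dx":0,"dy":0,"dz":0,"hand":0.15},{"wx":0,"wy":0,"wz":0,"dx":0,"dy":0,"dz":0,"hand":0.15}]' ;python3 m.py
python3 - <<'E'
from h import *
im=r.snapshot("side")
cv2.imwrite("pics/s4.png",cv2.resize(im[120:320,200:480,::-1],None,fx=2.6,fy=2.6))
E
```

```text
clock: 25.38
tool_pos: [0.5407, 0.1431, 0.0715]
eef_rot: [0.762, 0.648, -0.001, -0.001]
contact_force: [-0.2, 0.4, 0.1]
opening: 0.824
finger_force: 0.0
F [-0.2  0.4  0.1] Mz [-0.038  0.098  0.001] pos [0.5407 0.1431 0.0715] yaw -1.732 q [-0.45  0.87  0.19  1.9  -0.38  0.41 -0.14]
```

View pics/s4.png

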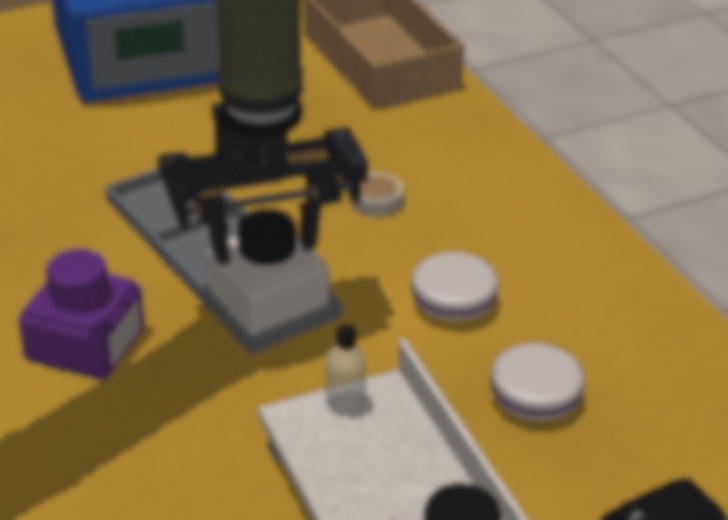

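Jar 3 stands upright in its bay, cap down, at crop (267,240). Regrip and tug.

```bash
python3 -m jog '[{"wx":0,"wy":0,"wz":0,"dx":0.003,"dy":0,"dz":0.004,"hand":0.2},{"wx":0,"wy":0,"wz":0,"dx":0,"dy":0,"dz":0,"hand":1},{"wx":0,"wy":0,"wz":0,"dx":0,"dy":0,"dz":0,"hand":1},{"wx":0,"wy":0,"wz":0,"dx":0,"dy":0,"dz":0,"hand":1},{"wx":0,"wy":0,"wz":0,"dx":0,"dy":0,"dz":0,"hand":1}]' ;python3 m.py
python3 -m jog '[{"wx":0,"wy":0,"wz":0,"dx":0,"dy":0,"dz":0,"hand":1},{"wx":0,"wy":0,"wz":0,"dx":0,"dy":0,"dz":0.008,"hand":1},{"wx":0,"wy":0,"wz":0,"dx":0,"dy":0,"dz":0.012,"hand":1},{"wx":0,"wy":0,"wz":0,"dx":0,"dy":0,"dz":0,"hand":1},{"wx":0,"wy":0,"wz":0,"dx":0,"dy":0,"dz":0,"hand":1}]';python3 m.py
```

```text
clock: 25.85
tool_pos: [0.543, 0.1435, 0.0731]
eef_rot: [0.762, 0.648, 0.001, 0.0]
contact_force: [0.9, 1.0, -1.7]
opening: 0.645
finger_force: 40.0
F [ 0.9  1.  -1.7] Mz [ 0.121 -0.29  -0.005] pos [0.543  0.1435 0.0731] yaw -1.732 q [-0.45  0.87  0.19  1.89 -0.38  0.41 -0.14]
clock: 26.27
tool_pos: [0.5419, 0.1428, 0.0779]
eef_rot: [0.762, 0.648, -0.0, -0.0]
contact_force: [-0.1, -0.6, -3.8]
opening: 0.642
finger_force: 40.0
F [-0.1 -0.6 -3.8] Mz [-0.052  0.061 -0.022] pos [0.5419 0.1428 0.0779] yaw -1.733 q [-0.46  0.86  0.2   1.89 -0.37  0.42 -0.14]
```

Holds (−3.8 N). Carry to the last slot.

```bash
python3 -m jog '[{"wx":0,"wy":0,"wz":0,"dx":0,"dy":0,"dz":0.03,"hand":1},{"wx":0,"wy":0,"wz":0,"dx":0,"dy":0,"dz":0.05,"hand":1},{"wx":0,"wy":0,"wz":0,"dx":0,"dy":0,"dz":0.07,"hand":1},{"wx":0,"wy":0,"wz":0,"dx":0,"dy":0,"dz":0.1,"hand":1},{"wx":0,"wy":0,"wz":0,"dx":0,"dy":0,"dz":0.1,"hand":1}]';python3 m.py
python3 -m jog '[{"wx":0,"wy":0,"wz":0,"dx":0,"dy":0,"dz":0.1,"hand":1},{"wx":0,"wy":0,"wz":0,"dx":0,"dy":0,"dz":0.1,"hand":1},{"wx":0,"wy":0,"wz":0,"dx":0,"dy":0,"dz":0.08,"hand":1},{"wx":0,"wy":0,"wz":-0.01,"dx":0,"dy":-0.03,"dz":0.03,"hand":1},{"wx":0,"wy":0,"wz":-0.01,"dx":0,"dy":-0.06,"dz":0,"hand":1}]'
python3 -m jog '[{"wx":0,"wy":0,"wz":-0.01,"dx":-0.01,"dy":-0.09,"dz":0,"hand":1},{"wx":0,"wy":0,"wz":-0.01,"dx":-0.01,"dy":-0.12,"dz":0,"hand":1},{"wx":0,"wy":0,"wz":-0.01,"dx":-0.01,"dy":-0.13,"dz":0,"hand":1},{"wx":0,"wy":0,"wz":-0.01,"dx":-0.01,"dy":-0.13,"dz":0,"hand":1},{"wx":0,"wy":0,"wz":-0.01,"dx":-0.01,"dy":-0.13,"dz":0,"hand":1}]'
python3 -m jog '[{"wx":0,"wy":0,"wz":-0.01,"dx":-0.01,"dy":-0.13,"dz":0,"hand":1},{"wx":0,"wy":0,"wz":-0.01,"dx":-0.01,"dy":-0.13,"dz":0,"hand":1},{"wx":0,"wy":0,"wz":-0.007,"dx":-0.01,"dy":-0.13,"dz":0,"hand":1},{"wx":0,"wy":0,"wz":0,"dx":-0.005,"dy":-0.1,"dz":0,"hand":1},{"wx":0,"wy":0,"wz":0,"dx":0,"dy":-0.07,"dz":0,"hand":1}]';python3 m.py
```

```text
clock: 26.68
tool_pos: [0.5415, 0.1427, 0.1663]
eef_rot: [0.762, 0.648, -0.001, -0.0]
contact_force: [-0.5, 0.4, -3.9]
opening: 0.645
finger_force: 40.0
F [-0.5  0.4 -3.9] Mz [-0.078  0.002  0.039] pos [0.5415 0.1427 0.1663] yaw -1.733 q [-0.51  0.72  0.28  1.85 -0.33  0.62 -0.18]
clock: 27.1
tool_pos: [0.5432, 0.1222, 0.2447]
eef_rot: [0.774, 0.633, 0.002, 0.0]
contact_force: [1.2, 1.2, -4.5]
opening: 0.643
finger_force: 40.0
clock: 27.52
tool_pos: [0.5278, -0.0327, 0.2415]
eef_rot: [0.806, 0.591, -0.002, -0.001]
contact_force: [0.5, 0.3, -3.9]
opening: 0.64
finger_force: 40.0
clock: 27.93
tool_pos: [0.518, -0.1747, 0.2416]
eef_rot: [0.823, 0.568, -0.002, -0.0]
contact_force: [-0.0, -0.0, -3.1]
opening: 0.64
finger_force: 40.0
F [-0.  -0.  -3.1] Mz [-0.207  0.08   0.044] pos [ 0.518  -0.1747  0.2416] yaw -1.934 q [ 0.03  0.61  0.35  1.82 -0.28  0.77  0.16]
```

```bash
python3 -m jog '[{"wx":0,"wy":0,"wz":0,"dx":0,"dy":-0.04,"dz":-0.03,"hand":1},{"wx":0,"wy":0,"wz":0,"dx":0,"dy":-0.015,"dz":-0.06,"hand":1},{"wx":0,"wy":0,"wz":0,"dx":0,"dy":0,"dz":-0.07,"hand":1},{"wx":0,"wy":0,"wz":0,"dx":0,"dy":0,"dz":-0.07,"hand":1},{"wx":0,"wy":0,"wz":0,"dx":0,"dy":0,"dz":-0.05,"hand":1}]'
python3 -m jog '[{"wx":0,"wy":0,"wz":0,"dx":0,"dy":0,"dz":-0.05,"hand":1},{"wx":0,"wy":0,"wz":0,"dx":0,"dy":0,"dz":-0.03,"hand":1},{"wx":0,"wy":0,"wz":0,"dx":0,"dy":0,"dz":-0.03,"hand":1},{"wx":0,"wy":0,"wz":0,"dx":0,"dy":0,"dz":0,"hand":1},{"wx":0,"wy":0,"wz":0,"dx":0,"dy":0,"dz":0,"hand":1}]';python3 m.py
```

```text
clock: 28.35
tool_pos: [0.519, -0.1827, 0.17]
eef_rot: [0.821, 0.57, -0.001, -0.002]
contact_force: [0.3, -0.5, -3.4]
opening: 0.645
finger_force: 40.0
clock: 28.77
tool_pos: [0.5208, -0.1832, 0.1451]
eef_rot: [0.821, 0.571, -0.0, -0.0]
contact_force: [-0.1, -0.3, -4.1]
opening: 0.645
finger_force: 40.0
F [-0.1 -0.3 -4.1] Mz [-0.103  0.072 -0.016] pos [ 0.5208 -0.1832  0.1451] yaw -1.927 q [ 0.1   0.75  0.26  1.89 -0.35  0.55  0.24]
```

```bash
python3 -m jog '[{"wx":0,"wy":0,"wz":0,"dx":-0.012,"dy":-0.015,"dz":-0.03,"hand":1},{"wx":0,"wy":0,"wz":0,"dx":0,"dy":0,"dz":-0.04,"hand":1},{"wx":0,"wy":0,"wz":0,"dx":0,"dy":0,"dz":-0.03,"hand":1},{"wx":0,"wy":0,"wz":0,"dx":0,"dy":0,"dz":-0.01,"hand":1},{"wx":0,"wy":0,"wz":0,"dx":0,"dy":0,"dz":0,"hand":1}]';python3 m.py
```

```text
clock: 29.18
tool_pos: [0.5176, -0.1866, 0.117]
eef_rot: [0.821, 0.571, -0.0, -0.001]
contact_force: [-0.6, -0.8, -3.4]
opening: 0.642
finger_force: 40.0
F [-0.6 -0.8 -3.4] Mz [-0.042  0.114 -0.021] pos [ 0.5176 -0.1866  0.117 ] yaw -1.927 q [ 0.12  0.79  0.24  1.91 -0.36  0.49  0.26]
```

```bash
python3 -m jog '[{"wx":0,"wy":0,"wz":0,"dx":0,"dy":0,"dz":-0.008,"hand":1},{"wx":0,"wy":0,"wz":0,"dx":0,"dy":0,"dz":-0.006,"hand":1},{"wx":0,"wy":0,"wz":0,"dx":0,"dy":0,"dz":0,"hand":1},{"wx":0,"wy":0,"wz":0,"dx":0,"dy":0,"dz":0,"hand":1}]';python3 m.py
python3 -m jog '[{"wx":0,"wy":0,"wz":0,"dx":0,"dy":0,"dz":-0.004,"hand":1},{"wx":0,"wy":0,"wz":0,"dx":0,"dy":0,"dz":0,"hand":1},{"wx":0,"wy":0,"wz":0,"dx":0,"dy":0,"dz":0,"hand":1}]';python3 m.py
```

```text
clock: 29.52
tool_pos: [0.5184, -0.187, 0.1146]
eef_rot: [0.821, 0.571, 0.0, 0.0]
contact_force: [-1.0, -0.1, -3.3]
opening: 0.64
finger_force: 40.0
F [-1.  -0.1 -3.3] Mz [-0.065  0.064  0.006] pos [ 0.5184 -0.187   0.1146] yaw -1.927 q [ 0.13  0.79  0.23  1.91 -0.36  0.48  0.26]
clock: 29.77
tool_pos: [0.5182, -0.187, 0.1136]
eef_rot: [0.821, 0.571, 0.0, 0.0]
contact_force: [-0.4, 0.0, -3.3]
opening: 0.642
finger_force: 40.0
F [-0.4  0.  -3.3] Mz [-0.075  0.11   0.017] pos [ 0.5182 -0.187   0.1136] yaw -1.927 q [ 0.13  0.8   0.23  1.91 -0.36  0.48  0.26]
```

```bash
python3 -m jog '[{"wx":0,"wy":0,"wz":0,"dx":0,"dy":0,"dz":-0.004,"hand":1},{"wx":0,"wy":0,"wz":0,"dx":0,"dy":0,"dz":0,"hand":1},{"wx":0,"wy":0,"wz":0,"dx":0,"dy":0,"dz":0,"hand":1}]'>/dev/null;python3 m.py
python3 -m jog '[{"wx":0,"wy":0,"wz":0,"dx":0,"dy":0,"dz":-0.003,"hand":1},{"wx":0,"wy":0,"wz":0,"dx":0,"dy":0,"dz":0,"hand":1},{"wx":0,"wy":0,"wz":0,"dx":0,"dy":0,"dz":0,"hand":1}]'>/dev/null;python3 m.py
```

```text
F [ 0.2 -0.2  1.6] Mz [-0.107  0.279  0.012] pos [ 0.5185 -0.1872  0.1129] yaw -1.927 q [ 0.13  0.8   0.23  1.91 -0.36  0.48  0.26]
F [-1.5  0.9  8.6] Mz [0.115 0.542 0.017] pos [ 0.5184 -0.1873  0.1128] yaw -1.927 q [ 0.13  0.8   0.23  1.91 -0.37  0.47  0.26]
```

Landed. Release, back away and check.

```bash
python3 -m jog '[{"wx":0,"wy":0,"wz":0,"dx":0,"dy":0,"dz":0,"hand":0.25},{"wx":0,"wy":0,"wz":0,"dx":0,"dy":0,"dz":0,"hand":0.1},{"wx":0,"wy":0,"wz":0,"dx":0,"dy":0,"dz":0,"hand":0.1},{"wx":0,"wy":0,"wz":0,"dx":0,"dy":0,"dz":0,"hand":0.1},{"wx":0,"wy":0,"wz":0,"dx":0,"dy":0,"dz":0.02,"hand":0.1}]';python3 m.py
python3 -m jog '[{"wx":0,"wy":0,"wz":0,"dx":0,"dy":0,"dz":0.06,"hand":0.1},{"wx":0,"wy":0,"wz":0,"dx":0,"dy":0,"dz":0.09,"hand":0.1},{"wx":0,"wy":0,"wz":0,"dx":0,"dy":0,"dz":0.1,"hand":0.1},{"wx":0,"wy":0,"wz":0,"dx":0,"dy":0.04,"dz":0.1,"hand":0.1},{"wx":0,"wy":0,"wz":0,"dx":0,"dy":0.09,"dz":0.05,"hand":0.1}]'
python3 -m jog '[{"wx":0,"wy":0,"wz":0,"dx":0,"dy":0.13,"dz":0,"hand":0},{"wx":0,"wy":0,"wz":0,"dx":0,"dy":0.15,"dz":0,"hand":0},{"wx":0,"wy":0,"wz":0,"dx":0,"dy":0.15,"dz":0,"hand":0},{"wx":0,"wy":0,"wz":0,"dx":0,"dy":0.15,"dz":0,"hand":0},{"wx":0,"wy":0,"wz":0,"dx":0,"dy":0.15,"dz":0,"hand":0}]'
python3 -m jog '[{"wx":0,"wy":0,"wz":0,"dx":0,"dy":0.15,"dz":0,"hand":0},{"wx":0,"wy":0,"wz":0,"dx":0,"dy":0.15,"dz":0,"hand":0},{"wx":0,"wy":0,"wz":0,"dx":0,"dy":0.1,"dz":0,"hand":0},{"wx":0,"wy":0,"wz":0,"dx":0,"dy":0.04,"dz":0,"hand":0},{"wx":0,"wy":0,"wz":0,"dx":0,"dy":0,"dz":0,"hand":0}]'
python3 - <<'E'
from h import *
a=r.snapshot("top")[:,:,::-1];b=r.snapshot("side")[:,:,::-1]
o=np.vstack([cv2.resize(a[215:325,340:585],(600,270)),cv2.resize(b[200:450,250:500],(330,330)).copy() if 0 else cv2.resize(b[225:445,250:650][:, :],(600,330))])
cv2.imwrite("pics/fin.png",o)
E
```

```text
clock: 30.68
tool_pos: [0.5177, -0.1867, 0.1161]
eef_rot: [0.821, 0.571, -0.0, -0.001]
contact_force: [-0.6, 0.9, -0.4]
opening: 0.897
finger_force: 0.0
F [-0.6  0.9 -0.4] Mz [-0.039  0.037 -0.022] pos [ 0.5177 -0.1867  0.1161] yaw -1.927 q [ 0.13  0.79  0.23  1.91 -0.36  0.48  0.26]
clock: 31.1
tool_pos: [0.5191, -0.1583, 0.22]
eef_rot: [0.823, 0.568, 0.001, 0.003]
contact_force: [1.2, 0.1, -0.9]
opening: 0.902
finger_force: 0.0
clock: 31.52
tool_pos: [0.518, 0.0297, 0.2171]
eef_rot: [0.821, 0.571, 0.0, 0.0]
contact_force: [0.7, 0.3, 0.8]
opening: 1.001
finger_force: 0.0
clock: 31.93
tool_pos: [0.5179, 0.141, 0.2166]
eef_rot: [0.82, 0.573, 0.0, -0.0]
contact_force: [-0.4, -0.3, 0.2]
opening: 0.997
finger_force: 0.0
```

View pics/fin.png

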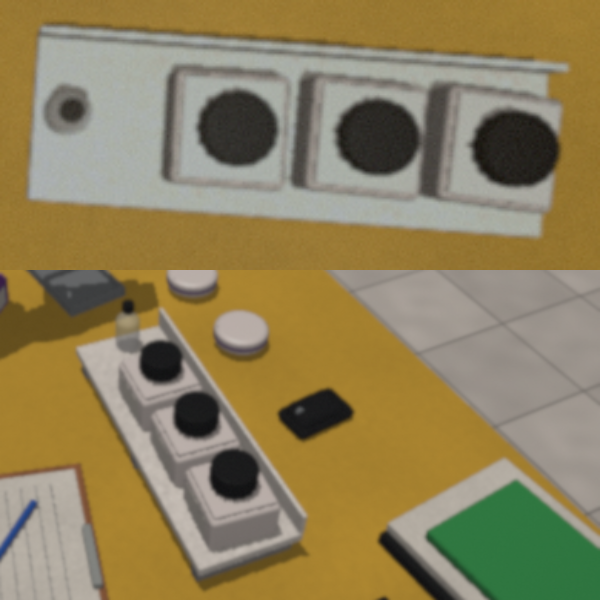

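All three jars stand upright on the board with their caps seated, and nothing else has been disturbed. In the top view, jar 1's apparent overhang is parallax; the side view shows clear board beyond it.

```bash
python3 -c "
from plant import r
print(r.finish_job())"
```

```text
the job is handed in; nothing more can be done
None
```

All three jars had loose caps; I screwed each down until a tug lifted the jar, set all three upright on the low shelf, and handed the job in about 32 s into the 72 s limit, with no verdict returned.

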